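# Swap the tray under the bench shelf

## Task

Press down the thumb pad of the catch at the front of the low steel shelf to raise its tongue, so that the empty tray under the shelf can be drawn out by its handle, and set that tray down level in the middle of the cork mat. Then slide the other tray, with its two moulds standing upright in it, under the shelf in its place, handle outward, until the tray's whole body is under the shelf and only the handle sticks out. Keep the trays and moulds from pressing against the underside of the shelf, and leave the low tin, the wooden block, the jar and the bottle where they are.

Things in the scene. Friction and masses are not known exactly. Their poses are not given: they have to be found in the camera images.
- bay (a point): Bench point in the middle of the mouth of the fixed steel shelf's left bay, below the front edge of the shelf board; x into the bay, y left along the edge, z up. The bay is 140 mm wide (y -70 to +70), 142 mm deep to a back panel, its roof (the board's underside) 55 mm above the bench. A 10 mm divider bounds it on the right; the bay beyond holds fixed stock.
- shelf_board: The shelf's fixed steel board, 150 mm deep (x), 305 mm wide (y), 10 mm thick, its top 65 mm above the bench; its origin is the centre of its underside, 75 mm behind the front edge; axes as at the bay point.
- catch (a joint): Angle (rad) of the dark rocking catch before the divider, hinged along the bay's x at bay y = -75, 42 mm up. Near 0 its tongue hangs 6 to 14 mm before the shelf edge, at bay y -49 to -35, down to 14 mm above the bench, and keeps a tray in. Pressing the pad down (about 2 N) raises it; stop at 0.95; from 0.8 a tray with moulds passes below. Friction holds it where it is left.
- catch_pad (a point): Middle of the top of the catch's thumb pad (26 mm along the bay's x, 30 mm along y). Closed, it lies 30 mm before the shelf edge, 107 mm right of the bay's middle, 73 mm above the bench; pressed fully it has come down about 38 mm and moved about 12 mm further right. It turns with the catch.
- pan_center (a point): The empty tray, at first in the left bay, handle outward: dark steel, open on top, body 120 mm (x) x 112 mm (y) x 28 mm high, walls and floor 4 mm; one level bar handle from the middle of its front (-x) wall, 80 mm long, 18 wide, 18 high, its underside 12 mm above the tray's. About 0.22 kg. The point is the centre of the body, 14 mm above its underside; the handle ends at x = -140 mm.
- tray_center (a point): The tray with two moulds, on the open bench, same make: dark steel, open on top, body 120 mm (x) x 112 mm (y) x 28 mm high, walls and floor 4 mm; one level bar handle from the middle of its front (-x) wall, 80 mm long, 18 wide, 18 high, its underside 12 mm above the tray's. About 0.26 kg. The point is the centre of the body, 14 mm above its underside; the handle ends at x = -140 mm.
- mould0_rim (a point): Small aluminium cup mould, 44 mm across, 34 mm high, 45 g, standing loose in the tray; the point is the centre of its rim, z up its axis.
- mould1_rim (a point): The second mould, alike.
- mat_top (a point): Cork mat on the bench, fixed, 160 mm (x) x 150 mm (y) x 6 mm thick; the point is the centre of its top.
- tin_low: Low closed aluminium tin, round, 60 mm across, 38 mm high, on the bench; origin at the centre of its underside. Bystander.
- block: Wooden block 60 x 50 x 36 mm (top ridge to 40 mm) on the bench; origin at the centre of its underside. Bystander.
- jar: Jar 56 mm across, 70 mm high, standing on the rear right of the shelf board; origin at its underside. Bystander.
- oil: Amber bottle 64 mm across, 190 mm high, left of the shelf; origin at its underside. Bystander.

How it is judged:
On the way, in this order (a step that is already met when the one before it is completed fails the run):
1. the catch is pressed down so that its tongue is raised (0.8 rad or more) (value of joint catch above 0.8 rad), for 0.1 s.
2. the empty tray lies level on the cork mat, its body's centre within 35 mm of the mat's, let go (horizontal distance between pan_center and mat_top below 0.035 m and z of pan_center in the frame of mat_top below 0.02 m and angle between pan_center's own z axis and vertical below 0.08 rad and contact force between the fingers and pan below 0.1 N), for 0.2 s.
At the end, for the whole second after the job is handed in: The loaded tray stands flat on the bench in the left bay, its front wall no more than 2 mm in front of the shelf's edge, handle outward; both moulds stand upright in it (within 0.2 rad); the empty tray lies level on the cork mat, its body's centre within 35 mm of the mat's centre; all at rest (horizontal distance between pan_center and mat_top below 0.035 m and z of pan_center in the frame of mat_top below 0.02 m and angle between each of pan_center, tray_center's own z axis and vertical below 0.08 rad and x of tray_center in the frame of bay between 0.058 and 0.1 m and y of tray_center in the frame of bay between -0.03 and 0.03 m and height (world z) of tray_center below 0.019 m and horizontal distance between each of mould0_rim, mould1_rim and tray_center below 0.065 m and angle between each of mould0_rim, mould1_rim's own z axis and vertical below 0.2 rad and z of each of mould0_rim, mould1_rim in the frame of tray_center below 0.032 m and linear speed of each of tray, pan below 0.01 m/s); the robot touches nothing.
It fails at once if a tray or mould presses on the shelf board (over 0.5 N) (contact force between any of tray, pan, mould0, mould1 and shelf_board above 0.5 N).
It fails at once if a bystander is moved by more than 20 mm (distance of any of tin_low, block, jar, oil from where it was at the start of the episode above 0.02 m).
It also fails if it takes over 72 s, if anything falls off the work surface, if the arm or the gripper's body presses on something with over 40 N, if the wrist force passes 120 N, or if a joint passes its speed limit or range.

## Robot

A 6-joint arm with a two-finger parallel gripper is mounted at the origin on the work surface. World frame = base frame: x ahead of the robot, y to its left, z up, the work surface at z = 0. Lengths are in m, angles in rad, forces in N, time in s.
With the tool pointing down it reaches from about 0.375 to 0.975 m from the base axis. Payload 3.8 kg.
Tool frame: the origin (TCP) lies midway between the tips of the shut fingers; the grasp point (between the pads) lies 19 mm behind it; z points along the fingers, x is the direction in which the jaws open and shut, and the axes are right-handed (so a half turn about z gives the same grasp; the last joint's range is limited). The gripper opens to 85 mm and grips with 20 to 120 N. Pads are 22 mm wide; open, the fingers measure 114 mm over their backs; the gripper's body (76 mm by 85 mm) begins 54 mm behind the grasp point. The pads swing forward as they close: fully open they stand 13 mm farther back than shut.
Start: joints at [1.259, 0.264, 1.604, -0, 1.274, -0.037], TCP at [0.183, 0.65, 0.231] pointing down, gripper open.
Joint ranges: [-2.63, 2.63], [-0.94, 2.18], [0.31, 2.57], [-1.31, 4.45], [0, 2.66], [-2.55, 2.55]. Speed limits (rad/s): [2.57, 2.57, 3.14, 3.14, 3.14, 3.14].

## Interface

Orientations are given as a rotation vector (axis times angle).
In Python, from workcell import robot gives the robot as it stands. The module is installed in compiled form; this text tells all that it offers.
- The arm moves only by the tool move_arm, never from a script. Its argument "moves" is one flat list of numbers, 7 for each row, row after row: the opening, from -1 (shut) to 1 (fully open), so that 0 is half open, then the shift along the tool's x, y, z as a fraction of full scale, then the turn, a rotation vector about the tool's x, y, z as a fraction of full scale. In form: [grip, x, y, z, rx, ry, rz, grip, x, y, z, rx, ry, rz, ...]. A call has 1 to 8 rows; each row shifts and turns the pose as measured when the row begins, along the tool's axes as they then stand; what a row does not reach is not made up. Full scale, the value 1, is 0.02 m for a shift and 0.12 rad for a turn. A row lasts 1/8 s, in which the tool goes at most 62.5 mm and 10.7 degrees, less where a joint would pass 70% of its speed; a pose out of reach is approached as far as the arm can. A call with a number of a shift or a turn outside -1 to 1 is refused whole. A call with a gripper value outside its range is refused whole. The fingers move at their own pace and stop on an object; the grip force is fixed at half the most. Time passes only in rows, so rows that do not move let the fingers close. It gives the time, the measured TCP pose, the force and the opening at its end, in the units of the state.
- robot.observe(): the state, without advancing time (a new reading comes with each control period).
- robot.snapshot(name): name is "side" or "top"; returns the picture (420x560x3 uint8, blue, green, red); there is no depth.
- robot.camera_model(name): a dict with "intrinsics" (3x3 intrinsics, pixels), "R" (3x3) and "t" (3): a world point X has camera coordinates R X + t. Camera axes: x right, y down, z forward; pixel columns grow to the right and rows downward; lengths in m; the calibration is good to about 2 mm. A picture is of the moment at which its call begins. camera_model takes no time and is no camera call.
- robot.hand_in(): hands the job in, once; it reports no verdict.
The state is a dict: "time": time; "qpos": joint angles; "dq": joint speeds; "effort": joint torques, N m; "tcp_pos": TCP position; "tcp_rot": TCP orientation; "contact_force": force on the tool from outside, world axes, zero at the start; "wrist_torque": the same for the moment, N m; "grip_width": opening from 0.0 (shut) to 1.0 (fully open).
Only numpy, scipy, OpenCV 4.12 (cv2) and the standard library are available. Lean on these libraries where they do the work, as an engineer would, in place of code of your own. Each camera call takes 0.05 s, during which the arm holds its last target.

## Working session

There is one attempt and no reset: what is moved stays moved. The work goes in short steps, Python scripts to look and compute and a tool call to move; the robot and the scene stay as the last step left them, time stands still between calls to the robot, and variables do not carry over. Pictures are saved under pics/ and viewed, and the job is handed in when it is done.

Besides the shell and the picture viewer there is one more tool, called after "Emit:" in YAML: its name, and indented under it one key for each argument. move_arm: Moves the arm, as the interface text tells. Its arguments: {"type":"object","properties":{"moves":{"type":"array","items":{"type":"number"}}},"required":["moves"]}

```bash
mkdir -p pics; python3 - <<'E'
from workcell import robot
import cv2,numpy as np
print(robot.observe())
for n in("side","top"):
    cv2.imwrite(f"pics/{n}0.png",robot.snapshot(n)); m=robot.camera_model(n)
    np.savez(n+".npz",K=m["intrinsics"],R=m["R"],t=m["t"]); print(n,m, -np.array(m["R"]).T@np.array(m["t"]))
E
```

```text
{'time': 0.0, 'qpos': array([ 1.25908748e+00,  2.64735285e-01,  1.60540338e+00, -4.05778801e-05,
        1.27373763e+00, -3.69058201e-02]), 'dq': array([ 0.00105783,  0.00080835, -0.0009344 , -0.0013067 , -0.00045269,
       -0.00182046]), 'effort': array([ 1.35926814e-03, -5.15121317e+01, -3.67312539e+01, -5.20009542e-05,
        1.32988935e-02,  3.23374650e-05]), 'tcp_pos': array([0.18295177, 0.64894472, 0.22995823]), 'tcp_rot': array([ 2.5036925 ,  1.89543911, -0.00290176]), 'contact_force': array([-0.43346437,  0.08940218,  0.65742982]), 'wrist_torque': array([ 0.01162959, -0.02035163, -0.02359987]), 'grip_width': 0.999594500259624}
side {'intrinsics': array([[388.00999887,   0.        , 279.06244247],
       [  0.        , 388.00999887, 208.64749467],
       [  0.        ,   0.        ,   1.        ]]), 'R': array([[ 0.90737414, -0.42007887, -0.01434965],
       [-0.30344199, -0.63104991, -0.71393205],
       [ 0.29085242,  0.65215776, -0.70006794]]), 't': array([-0.54191833,  0.24789168,  0.83381772])} [ 0.32442552 -0.61499712  0.75293053]
top {'intrinsics': array([[436.98326195,   0.        , 270.56110845],
       [  0.        , 436.98326195, 211.63748684],
       [  0.        ,   0.        ,   1.        ]]), 'R': array([[ 0.00299421, -0.99955411,  0.02970872],
       [-0.9991076 , -0.00424191, -0.04202385],
       [ 0.04213114, -0.02955638, -0.99867482]]), 't': array([-0.01457903,  0.6210154 ,  1.2229139 ])} [0.5689821  0.02420667 1.2478239 ]
```

View pics/side0.png

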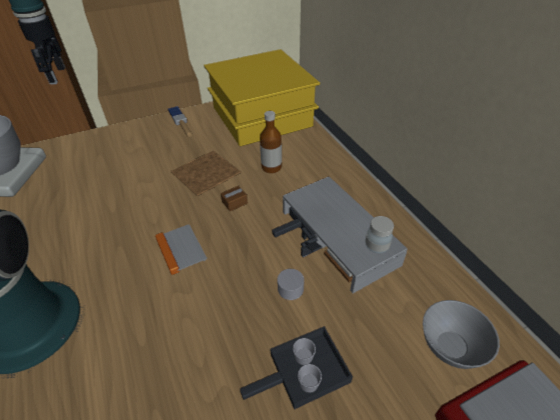

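View pics/top0.png

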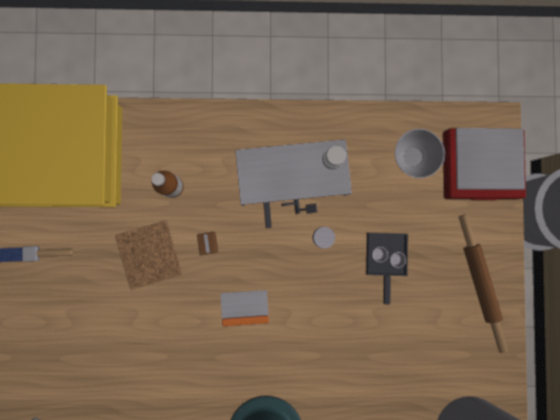

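The top view shows the shelf at about (293,172), the catch pad at (311,209), the empty tray's handle at (267,215), the mat at (148,254) and the loaded tray at (387,254). The tin is at (324,237) and the block at (207,243). I'll zoom in to get exact corners.

```bash
cat > h.py <<'E'
import numpy as np,cv2
C={}
for n in("side","top"):
    d=np.load(n+".npz"); C[n]=(d["K"],d["R"],d["t"])
def ray(n,u,v,z):
    K,R,t=C[n]; d=R.T@np.linalg.solve(K,[u,v,1.]); c=-R.T@t
    return c+d*(z-c[2])/d[2]
def proj(n,X):
    K,R,t=C[n]; p=K@(R@np.asarray(X,float)+t); return p[:2]/p[2]
E
python3 - <<'E'
import cv2
a=cv2.imread("pics/top0.png")
cv2.imwrite("pics/z1.png",cv2.resize(a[130:235,225:360],None,fx=5.5,fy=5.5,interpolation=cv2.INTER_CUBIC))
cv2.imwrite("pics/z2.png",cv2.resize(a[222:312,300:420],None,fx=6,fy=6,interpolation=cv2.INTER_CUBIC))
cv2.imwrite("pics/z3.png",cv2.resize(a[215:295,105:225],None,fx=6,fy=6,interpolation=cv2.INTER_CUBIC))
E
```

```text
(no output)
```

View pics/z1.png

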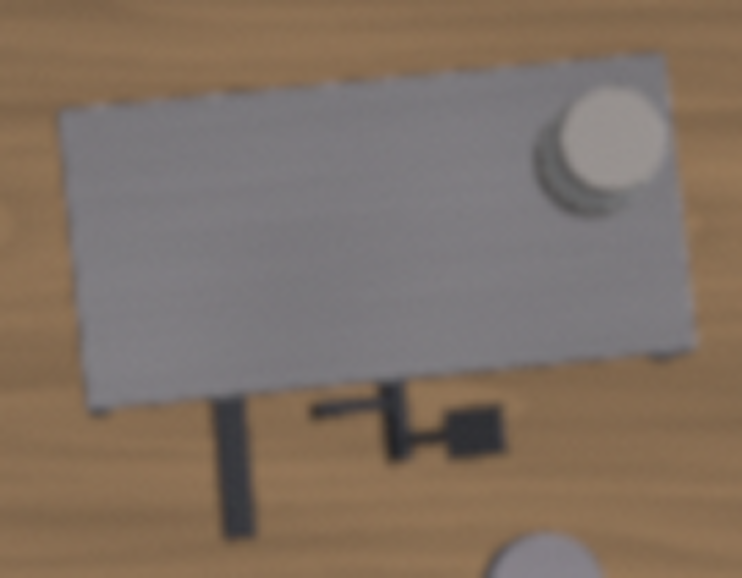

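View pics/z2.png

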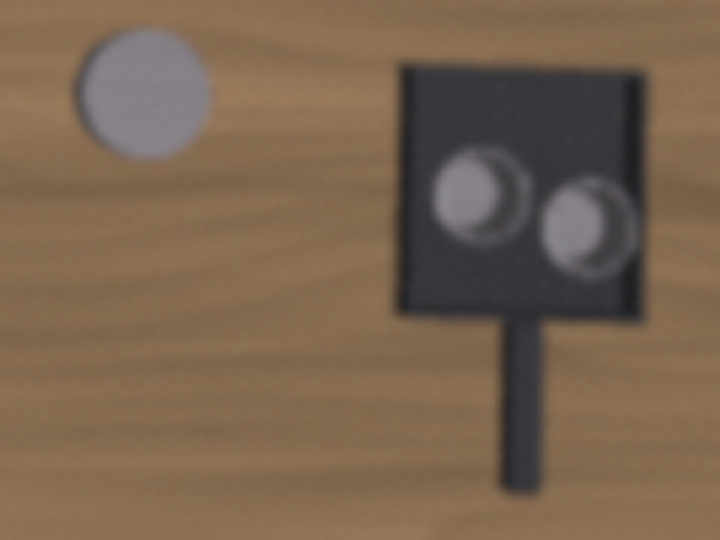

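View pics/z3.png

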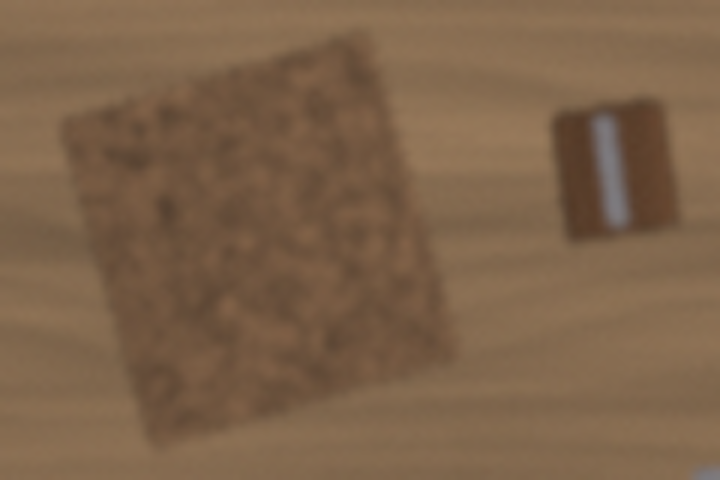

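```bash
cat > g.py <<'E'
from h import *
def pts(L,x0,y0,s,z): return np.array([ray("top",x0+(u+.5)/s-.5,y0+(v+.5)/s-.5,z) for u,v in L])
S=pts([(62,108),(662,55),(694,348),(92,408)],225,130,5.5,.065)
def show(n,p): print(n,np.round(p[:,:2],4).tolist(),'c',np.round(p.mean(0)[:2],4))
show("shelf",S)
fl,fr=S[3],S[2]; bl,br=S[0],S[1]
dy=(fl-fr)+(bl-br); yaw=np.arctan2(-dy[0],dy[1]); dx=(bl-fl)+(br-fr); yaw2=np.arctan2(dx[1],dx[0]); print("yaw",yaw,yaw2, np.linalg.norm(fl-fr),np.linalg.norm(bl-fl))
ax=np.array([np.cos(yaw),np.sin(yaw)]);ay=np.array([-ax[1],ax[0]])
sc=S.mean(0)[:2]
# where in board is bay? divider 10mm at bay y -70..-80
h=pts([(238,538),(230,398)],225,130,5.5,.030); show("panhandle end,front",h); print('pan yaw',np.arctan2(h[1,1]-h[0,1],h[1,0]-h[0,0]))
pad=pts([(476,433)],225,130,5.5,.073); show("pad",pad)
tg=pts([(350,409)],225,130,5.5,.05); show("tongue",tg)
fc=sc-.075*ax; print("front centre",fc)
for n,p in(("h",h[0]),("pad",pad[0]),("tongue",tg[0])): d=p[:2]-fc; print(n,"in shelf front frame",d@ax,d@ay)
T=pts([(402,65),(647,72),(643,322),(397,314)],300,222,6,.028); show("tray",T)
hh=pts([(521,490),(524,318)],300,222,6,.030); show("trayhandle",hh);print('yaw',np.arctan2(hh[1,1]-hh[0,1],hh[1,0]-hh[0,0]),np.arctan2(T[0,1]-T[3,1],T[0,0]-T[3,0]))
show("moulds",pts([(483,197),(590,228)],300,222,6,.038))
M=pts([(62,122),(368,32),(455,358),(155,445)],105,215,6,.006);show("mat",M)
B=pts([(556,112),(660,98),(680,225),(570,240)],105,215,6,.037);show("block",B)
show("tin",pts([(146,94)],300,222,6,.038))
E
python3 g.py
```

```text
shelf [[0.7884, 0.0841], [0.8176, -0.2144], [0.6711, -0.2297], [0.6399, 0.0685]] c [ 0.7292 -0.0729]
yaw 0.1009152424102523 0.1048151826712571 0.29983152218026704 0.14937587113962672
panhandle end,front [[0.5764, -0.0044], [0.6474, -0.0002]] c [ 0.6119 -0.0023]
pan yaw 0.06038643076026175
pad [[0.628, -0.1202]] c [ 0.628  -0.1202]
tongue [[0.6409, -0.0598]] c [ 0.6409 -0.0598]
front centre [ 0.65461747 -0.08043546]
h in shelf front frame -0.07021347549703606 0.0834844984935024
pad in shelf front frame -0.030502051673427923 -0.03683104873322355
tongue in shelf front frame -0.011598544505266616 0.02193045281034666
tray [[0.5632, -0.2818], [0.5602, -0.3976], [0.4435, -0.3945], [0.4473, -0.2787]] c [ 0.5036 -0.3381]
trayhandle [[0.3661, -0.3357], [0.4456, -0.3378]] c [ 0.4058 -0.3368]
yaw -0.025966344947622125 -0.02654278542683138
moulds [[0.5022, -0.3167], [0.488, -0.3667]] c [ 0.4951 -0.3417]
mat [[0.5541, 0.4247], [0.5967, 0.2829], [0.4441, 0.2405], [0.4037, 0.3791]] c [0.4997 0.3318]
block [[0.5596, 0.1903], [0.5662, 0.1427], [0.508, 0.1331], [0.501, 0.1833]] c [0.5337 0.1623]
tin [[0.5495, -0.16]] c [ 0.5495 -0.16  ]
```

```bash
cat > d.py <<'E'
# usage: d.py x y z yaw [pitch]  -> needed shift (units) & turn (units) in tool frame. tool x along world dir (yaw-90deg)
import sys,numpy as np
from scipy.spatial.transform import Rotation as Ro
from workcell import robot
def Rt(yaw,p=0):
    # tool z down, tool x = +-(bay y). pitch tilts fingertips forward (+x)
    f=np.array([np.cos(yaw),np.sin(yaw),0]); l=np.array([-f[1],f[0],0]); z=np.array([0,0,-1.])*np.cos(p)+f*np.sin(p)
    c=[]
    for s in(1,-1):
        x=s*l; c.append(np.column_stack([x,np.cross(z,x),z]))
    return c
if __name__=="__main__":
    o=robot.observe(); R=Ro.from_rotvec(o["tcp_rot"]).as_matrix()
    a=[float(v) for v in sys.argv[1:]]
    print("t",round(o["time"],2),"tcp",np.round(o["tcp_pos"],4),"F",np.round(o["contact_force"],1),"grip",round(o["grip_width"],3),"q",np.round(o["qpos"],2)); print("tool axes (cols)\n",np.round(R,3))
    for T in Rt(a[3],a[4] if len(a)>4 else 0):
        rv=Ro.from_matrix(R.T@T).as_rotvec()
        w=np.array(a[:3])-o["tcp_pos"]
        print("shift now-frame",np.round(R.T@w/.02,2),"final-frame",np.round(T.T@w/.02,2),"turn",np.round(rv/.12,2))
E
python3 d.py 0.628 -0.12 0.12 0.10
```

```text
t 0.1 tcp [0.183  0.649  0.2301] F [ 0.3 -0.1 -0.8] grip 0.998 q [ 1.26  0.26  1.61  0.    1.27 -0.04]
tool axes (cols)
 [[ 0.271  0.962 -0.001]
 [ 0.962 -0.271 -0.002]
 [-0.002 -0.    -1.   ]]
shift now-frame [-30.96  31.85   5.56] final-frame [-40.48  18.3    5.5 ] turn [-0.    0.02 -3.12]
shift now-frame [-30.96  31.85   5.56] final-frame [ 40.48 -18.3    5.5 ] turn [2.000e-02 1.000e-02 2.306e+01]
```

Emit:
move_arm:
  moves: [-1,-1,0.8,0,0,0,-0.78,-1,-1,0.8,0,0,0,-0.78,-1,-1,0.7,0,0,0,-0.78,-1,-1,0.6,0,0,0,-0.78,-1,-1,0.5,0,0,0,0,-1,-1,0.5,0,0,0,0,-1,-1,0.5,0,0,0,0,-1,-1,0.5,0,0,0,0]

```text
time: 1.1
tcp_pos: [0.2802, 0.4797, 0.2263]
tcp_rot: [2.093, 2.338, -0.013]
contact_force: [0.4, -0.1, -0.3]
grip_width: 0.002
```

```bash
python3 d.py 0.628 -0.12 0.12 0.10
```

```text
t 1.1 tcp [0.2802 0.4797 0.2263] F [ 0.4 -0.1 -0.3] grip 0.002 q [ 1.    0.05  1.86 -0.    1.24 -0.68]
tool axes (cols)
 [[-0.11   0.994 -0.003]
 [ 0.994  0.11  -0.008]
 [-0.008 -0.004 -1.   ]]
shift now-frame [-31.68  14.     5.5 ] final-frame [-31.57  14.31   5.31] turn [-0.03  0.06  0.09]
shift now-frame [-31.68  14.     5.5 ] final-frame [ 31.57 -14.31   5.31] turn [ -0.1   -0.05 -26.09]
```

Emit:
move_arm:
  moves: [-1,-1,0.5,0,0,0,0,-1,-1,0.5,0,0,0,0,-1,-1,0.5,0,0,0,0,-1,-1,0.5,0,0,0,0,-1,-1,0.5,0.2,0,0,0,-1,-1,0.5,0.2,0,0,0,-1,-1,0.5,0.2,0,0,0,-1,-1,0.5,0.2,0,0,0]

```text
time: 2.1
tcp_pos: [0.3828, 0.3187, 0.212]
tcp_rot: [2.102, 2.33, -0.007]
contact_force: [-0.0, 0.0, -0.1]
grip_width: -0.002
```

Emit:
move_arm:
  moves: [-1,-1,0.5,0.2,0,0,0,-1,-1,0.5,0.2,0,0,0,-1,-1,0.5,0.2,0,0,0,-1,-1,0.5,0.2,0,0,0,-1,-1,0.5,0.2,0,0,0,-1,-1,0.5,0.2,0,0,0,-1,-1,0.5,0.2,0,0,0,-1,-1,0.5,0.2,0,0,0]

```text
time: 3.1
tcp_pos: [0.4819, 0.1561, 0.1809]
tcp_rot: [2.111, 2.32, -0.003]
contact_force: [1.0, 0.6, 0.7]
grip_width: 0.001
```

```bash
python3 d.py 0.628 -0.12 0.10 0.10
```

```text
t 3.1 tcp [0.4819 0.1561 0.1809] F [1.  0.6 0.7] grip 0.001 q [ 0.27 -0.02  2.01 -0.01  1.14 -1.4 ]
tool axes (cols)
 [[-0.094  0.996  0.002]
 [ 0.996  0.094 -0.005]
 [-0.005  0.002 -1.   ]]
shift now-frame [-14.41   5.96   4.12] final-frame [-14.47   5.89   4.04] turn [ 0.02  0.04 -0.05]
shift now-frame [-14.41   5.96   4.12] final-frame [14.47 -5.89  4.04] turn [ 6.000e-02 -2.000e-02  2.613e+01]
```

Emit:
move_arm:
  moves: [-1,-1,0.42,0.1,0,0,0,-1,-1,0.42,0.1,0,0,0,-1,-1,0.42,0.2,0,0,0,-1,-1,0.42,0.2,0,0,0,-1,-1,0.42,0.3,0,0,0,-1,-1,0.42,0.3,0,0,0,-1,-1,0.42,0.3,0,0,0,-1,-1,0.42,0.3,0,0,0]

```text
time: 4.1
tcp_pos: [0.5653, -0.0088, 0.146]
tcp_rot: [2.119, 2.31, 0.001]
contact_force: [0.6, -0.5, -0.5]
grip_width: -0.001
```

Emit:
move_arm:
  moves: [-1,-1,0.42,0.3,0,0,0,-1,-1,0.42,0.3,0,0,0,-1,-1,0.42,0.3,0,0,0,-1,-1,0.42,0.3,0,0,0,-1,-0.8,0.3,0.3,0,0,0,-1,-0.8,0.3,0.3,0,0,0,-1,0,0,0,0,0,0]

```text
time: 4.97
tcp_pos: [0.6242, -0.1259, 0.1074]
tcp_rot: [2.123, 2.308, 0.0]
contact_force: [-0.2, -0.1, -0.9]
grip_width: -0.0
```

```bash
python3 d.py 0.628 -0.12 0.075 0.10; python3 - <<'E'
from workcell import robot
import cv2
cv2.imwrite("pics/s1.png",cv2.resize(robot.snapshot("side")[150:330,220:440],None,fx=3.3,fy=3.3,interpolation=cv2.INTER_CUBIC))
E
```

```text
t 4.97 tcp [ 0.6242 -0.1259  0.1074] F [-0.2 -0.1 -0.9] grip -0.0 q [-0.24  0.29  1.81 -0.    1.04 -1.89]
tool axes (cols)
 [[-0.083  0.997  0.004]
 [ 0.997  0.083 -0.004]
 [-0.004  0.004 -1.   ]]
shift now-frame [0.29 0.21 1.62] final-frame [0.27 0.22 1.62] turn [ 0.03  0.03 -0.14]
shift now-frame [0.29 0.21 1.62] final-frame [-0.27 -0.22  1.62] turn [ 0.05 -0.05 26.04]
```

View pics/s1.png

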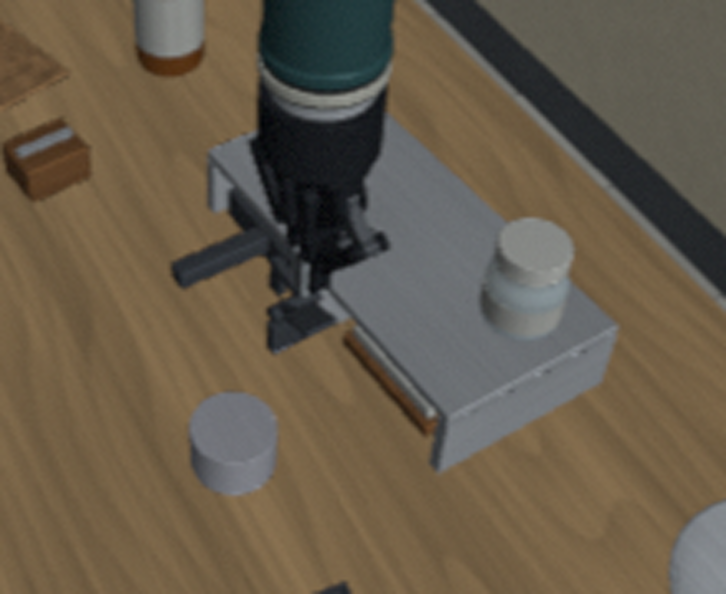

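The gripper is above the pad, which shows at about (300,320) in the zoom. Now I'll press down.

Emit:
move_arm:
  moves: [-1,0.2,0.2,0.6,0,0,0,-1,0.1,0,0.6,0,0,0,-1,0,0,0.5,0,0,0,-1,0,0,0.5,0,0,0,-1,-0.1,0,0.4,0,0,0,-1,-0.1,0,0.3,0,0,0]

```text
time: 5.78
tcp_pos: [0.629, -0.1219, 0.0479]
tcp_rot: [2.117, 2.309, 0.001]
contact_force: [0.1, 0.9, 1.6]
grip_width: 0.001
```

Emit:
move_arm:
  moves: [-1,-0.2,0,0.3,0,0,0,-1,-0.2,0,0.25,0,0,0,-1,-0.1,0,0.2,0,0,0]

```text
time: 6.15
tcp_pos: [0.6328, -0.1323, 0.0361]
tcp_rot: [2.116, 2.306, 0.008]
contact_force: [-3.6, 0.8, 15.8]
grip_width: -0.005
```

```bash
python3 d.py 0.628 -0.12 0.035 0.10; python3 - <<'E'
from workcell import robot
import cv2
cv2.imwrite("pics/s2.png",cv2.resize(robot.snapshot("side")[180:300,250:400],None,fx=5,fy=5,interpolation=cv2.INTER_CUBIC))
E
```

```text
t 6.15 tcp [ 0.6328 -0.1323  0.0361] F [-3.6  0.8 15.8] grip -0.005 q [-0.24  0.38  1.84 -0.    0.91 -1.9 ]
tool axes (cols)
 [[-0.086  0.996  0.012]
 [ 0.996  0.086 -0.004]
 [-0.005  0.012 -1.   ]]
shift now-frame [ 0.63 -0.19  0.05] final-frame [ 0.63 -0.18  0.06] turn [ 0.1   0.05 -0.12]
shift now-frame [ 0.63 -0.19  0.05] final-frame [-0.63  0.18  0.06] turn [ 0.07 -0.15 26.06]
```

View pics/s2.png

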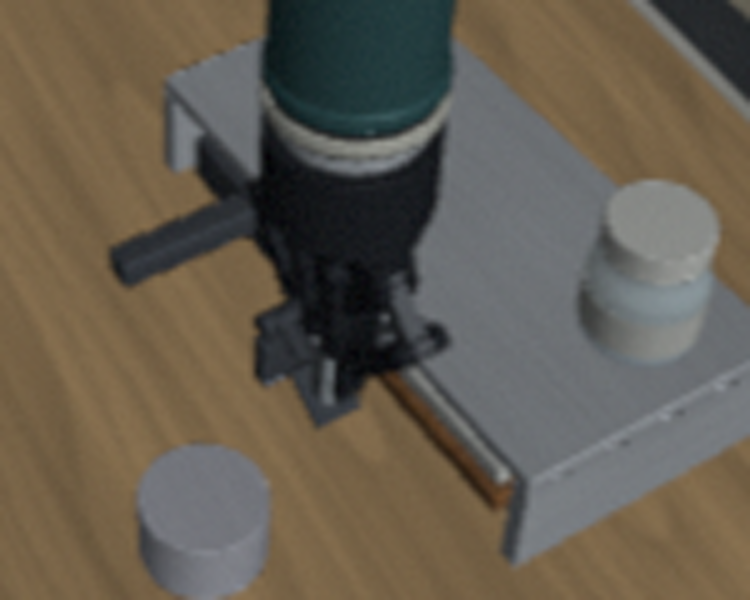

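Emit:
move_arm:
  moves: [-1,0,0,-1,0,0,0,-1,0,-0.2,-1,0,0,0,-1,0.2,-0.4,-1,0,0,0,0,1,-0.4,-0.5,0,0,0,0.6,1,-0.4,0,0,0,0,0.6,1,-0.4,0,0,0,0,0.6,1,-0.2,0,0,0,0,0.6,1,0,0,0,0,0]

```text
time: 7.2
tcp_pos: [0.5784, -0.0256, 0.1075]
tcp_rot: [2.119, 2.306, 0.007]
contact_force: [0.7, -0.8, -0.5]
grip_width: 0.802
```

```bash
python3 d.py 0.589 -0.0037 0.05 0.065; python3 - <<'E'
from workcell import robot
import cv2
a=robot.snapshot("side"); cv2.imwrite("pics/s3f.png",a)
cv2.imwrite("pics/s3.png",cv2.resize(a[180:300,250:400],None,fx=5,fy=5,interpolation=cv2.INTER_CUBIC))
E
```

```text
t 7.2 tcp [ 0.5784 -0.0256  0.1075] F [ 0.7 -0.8 -0.5] grip 0.802 q [-0.09  0.19  1.94 -0.    1.01 -1.74]
tool axes (cols)
 [[-0.084  0.996  0.01 ]
 [ 0.996  0.084 -0.003]
 [-0.004  0.01  -1.   ]]
shift now-frame [1.06 0.59 2.88] final-frame [1.06 0.6  2.88] turn [0.08 0.03 0.16]
shift now-frame [1.06 0.59 2.88] final-frame [-1.06 -0.6   2.88] turn [ -0.05   0.13 -26.02]
```

View pics/s3.png

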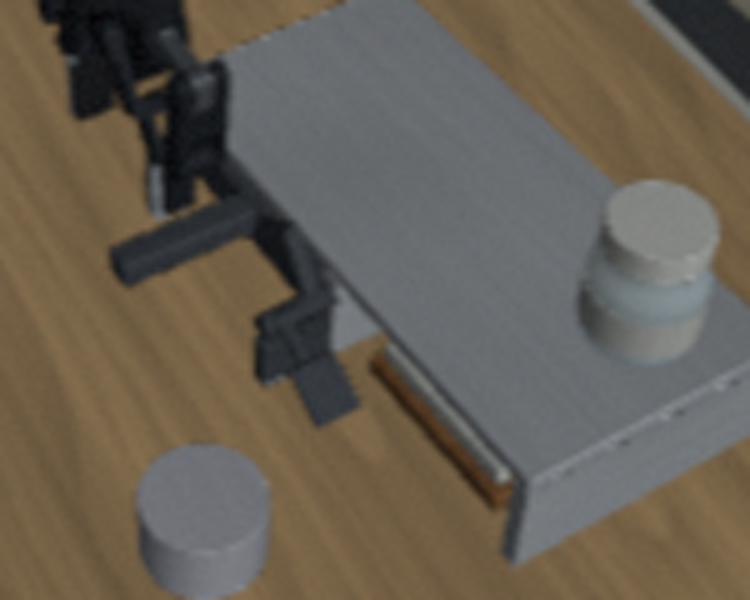

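```bash
python3 - <<'E'
from h import *
ax=np.array([np.cos(.102),np.sin(.102)]);ay=np.array([-ax[1],ax[0]]);o=np.array([0.6546,-.0804])+.0715*ay
print(o)
for th in(0,.7,.8,.95):
    r=np.array([-32,31]);c,s=np.cos(th),np.sin(th)
    y=-75+(r[0]*c-r[1]*s*1); z=42+(r[1]*c+r[0]*s)
    P=[*(o-.030*ax+y/1000*ay),z/1000]; print(th,y,z,(proj("side",P)-[250,180])*5)
E
```

```text
[ 0.64731964 -0.00927162]
0 -107.0 73.0 [313.73962358 318.12338523]
0.7 -119.44569829747205 45.09514181421303 [326.08109922 374.7916468 ]
0.8 -119.5326535169945 40.642513080977395 [325.70043194 380.9478906 ]
0.95 -118.82973951131487 34.00287962012043 [324.12771631 388.848802  ]
```

The pad shows at about (326,395), which fits the full 0.95 stop (predicted y 389, against 381 at 0.8). Now I'll grasp the empty tray's handle.

Emit:
move_arm:
  moves: [0.6,0.7,0.4,0.4,0.05,0,0.16,0.6,0.36,0.2,0.6,0.04,0,0,0.6,0,0,1,0,0,0,0.6,0,0,1,0,0,0,0.6,0,0,0.8,0,0,0,0.6,0,0,0.7,0,0,0]

```text
time: 8.0
tcp_pos: [0.5901, 0.0022, 0.0129]
tcp_rot: [2.14, 2.298, -0.005]
contact_force: [0.2, -0.7, -0.1]
grip_width: 0.795
```

```bash
python3 d.py 0.589 -0.0037 0.006 0.065; python3 - <<'E'
from workcell import robot
import cv2
a=robot.snapshot("side"); 
cv2.imwrite("pics/s4.png",cv2.resize(a[180:300,230:380],None,fx=5,fy=5,interpolation=cv2.INTER_CUBIC))
E
```

```text
t 8.0 tcp [0.5901 0.0022 0.0129] F [ 0.2 -0.7 -0.1] grip 0.795 q [-0.04  0.33  1.96 -0.    0.85 -1.68]
tool axes (cols)
 [[-0.071  0.997 -0.001]
 [ 0.997  0.071 -0.003]
 [-0.003 -0.001 -1.   ]]
shift now-frame [-0.29 -0.08  0.35] final-frame [-0.29 -0.08  0.34] turn [-0.01  0.03  0.05]
shift now-frame [-0.29 -0.08  0.35] final-frame [0.29 0.08 0.34] turn [-4.000e-02 -1.000e-02 -2.613e+01]
```

View pics/s4.png

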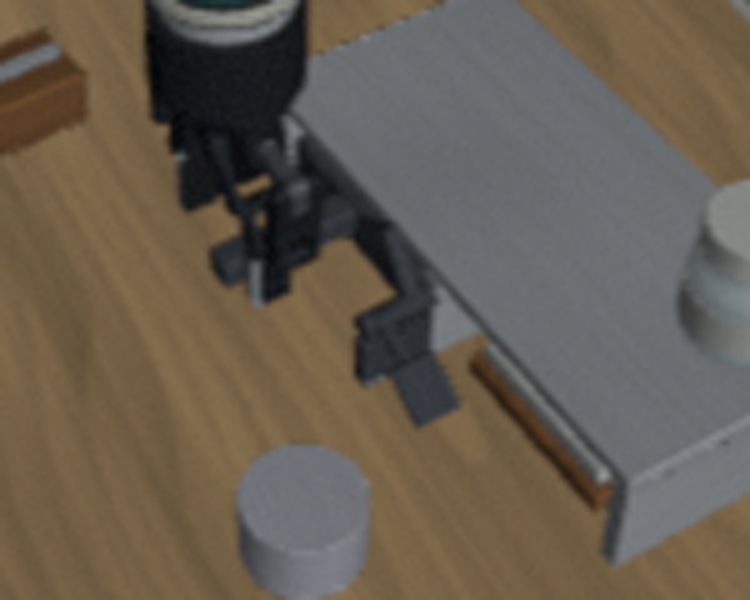

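Emit:
move_arm:
  moves: [0.6,-0.29,-0.05,0.25,0,0,0,-1,0,0,0.05,0,0,0,-1,0,0,0,0,0,0,-1,0,0,0,0,0,0,-1,0,0,0,0,0,0]

```text
time: 8.68
tcp_pos: [0.5888, -0.0044, 0.0057]
tcp_rot: [2.142, 2.298, -0.006]
contact_force: [-0.4, 0.4, -1.4]
grip_width: 0.198
```

Emit:
move_arm:
  moves: [-1,0,-0.6,0,0,0,0,-1,0,-1,0,0,0,0,-1,0,-1,0,0,0,0,-1,0,-1,0,0,0,0,-1,0,-1,0,0,0,0,-1,0,-1,0,0,0,0,-1,0,-1,0,0,0,0,-1,0,-0.8,0,0,0,0]

```text
time: 9.68
tcp_pos: [0.4323, -0.0148, 0.0058]
tcp_rot: [2.142, 2.298, -0.006]
contact_force: [1.6, -0.1, -1.6]
grip_width: 0.199
```

```bash
python3 d.py 0.589 -0.0037 0.006 0.065; python3 - <<'E'
from workcell import robot
import cv2
a=robot.snapshot("side"); 
cv2.imwrite("pics/s5.png",cv2.resize(a[160:310,200:400],None,fx=4,fy=4,interpolation=cv2.INTER_CUBIC))
E
```

```text
t 9.68 tcp [ 0.4323 -0.0148  0.0058] F [ 1.6 -0.1 -1.6] grip 0.199 q [-0.09  0.08  2.29 -0.    0.77 -1.73]
tool axes (cols)
 [[-0.07   0.998 -0.003]
 [ 0.998  0.07  -0.003]
 [-0.003 -0.003 -1.   ]]
shift now-frame [ 0.    7.86 -0.03] final-frame [ 0.04  7.86 -0.01] turn [-0.02  0.02  0.04]
shift now-frame [ 0.    7.86 -0.03] final-frame [-0.04 -7.86 -0.01] turn [ -0.04  -0.04 -26.14]
```

View pics/s5.png

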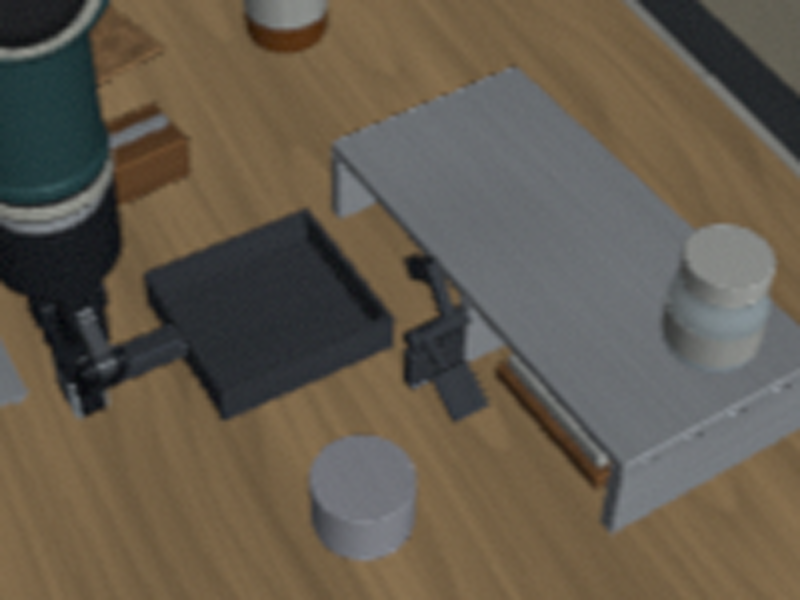

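The tray is clear of the shelf, so I'll regrip close to its body before lifting.

Emit:
move_arm:
  moves: [0,0,0,0,0,0,0,0,0,0,0,0,0,0,0,0,0.8,0,0,0,0,0,0,0.9,0,0,0,0,0,0,0.6,0,0,0,0,-1,0,0,0,0,0,0,-1,0,0,0,0,0,0,-1,0,0,0,0,0,0]

```text
time: 10.72
tcp_pos: [0.4834, -0.0113, 0.0064]
tcp_rot: [2.14, 2.298, -0.005]
contact_force: [1.1, 0.8, 1.3]
grip_width: 0.201
```

Emit:
move_arm:
  moves: [-1,0,0,0,0,0,0,-1,0,0,-0.4,0,0,0,-1,0,0,-0.6,0,0,0,-1,0,0,-1,0,0,0,-1,0,0,-1,0,0,0]

```text
time: 11.35
tcp_pos: [0.4784, -0.011, 0.0664]
tcp_rot: [-2.138, -2.295, 0.013]
contact_force: [-0.0, 0.2, -1.9]
grip_width: 0.203
```

```bash
python3 d.py 0.589 -0.0037 0.006 0.065; python3 - <<'E'
from workcell import robot
import cv2
a=robot.snapshot("side"); 
cv2.imwrite("pics/s6.png",cv2.resize(a[140:290,190:390],None,fx=4,fy=4,interpolation=cv2.INTER_CUBIC))
E
```

```text
t 11.35 tcp [ 0.4784 -0.011   0.0664] F [-0.   0.2 -1.9] grip 0.203 q [-0.07  0.07  2.16 -0.    0.92 -1.71]
tool axes (cols)
 [[-0.071  0.997 -0.009]
 [ 0.998  0.07  -0.003]
 [-0.002 -0.01  -1.   ]]
shift now-frame [-0.02  5.57  2.97] final-frame [0.   5.54 3.02] turn [-0.08  0.02  0.05]
shift now-frame [-0.02  5.57  2.97] final-frame [-0.   -5.54  3.02] turn [ -0.03  -0.13 -26.13]
```

View pics/s6.png

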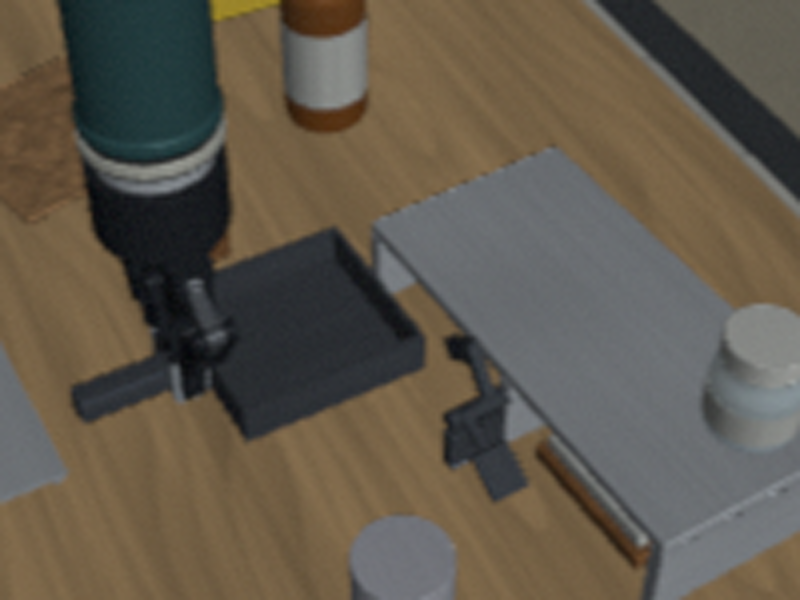

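Emit:
move_arm:
  moves: [-1,0.5,0,-0.7,0,0,0,-1,1,0,-0.4,0,0,-0.15,-1,1,0,0,0,0,-0.15,-1,1,0,0,0,0,-0.15,-1,1,0,0,0,0,-0.15,-1,1,0,0,0,0,-0.15,-1,1,0,0,0,0,-0.15,-1,1,0,0,0,0,-0.15]

```text
time: 12.4
tcp_pos: [0.4596, 0.145, 0.095]
tcp_rot: [-1.989, -2.428, 0.008]
contact_force: [-0.1, -0.5, -1.4]
grip_width: 0.197
```

```bash
python3 d.py 0.4266 .3092 0.085 0.3
```

```text
t 12.4 tcp [0.4596 0.145  0.095 ] F [-0.1 -0.5 -1.4] grip 0.197 q [ 0.25  0.03  2.14 -0.    0.98 -1.51]
tool axes (cols)
 [[-0.197  0.98  -0.005]
 [ 0.98   0.197 -0.002]
 [-0.001 -0.006 -1.   ]]
shift now-frame [ 8.38 -0.    0.49] final-frame [8.33 0.85 0.5 ] turn [-0.05  0.   -0.85]
shift now-frame [ 8.38 -0.    0.49] final-frame [-8.33 -0.85  0.5 ] turn [1.000e-02 7.000e-02 2.533e+01]
```

Emit:
move_arm:
  moves: [-1,1,0,0,0,0,-0.12,-1,1,0,0,0,0,-0.12,-1,1,0,0,0,0,-0.12,-1,1,0,0,0,0,-0.12,-1,1,0.1,0,0,0,-0.12,-1,1,0.1,0.2,0,0,-0.12,-1,1,0.1,0.3,0,0,-0.12,-1,0.8,0.1,0.4,0,0,0]

```text
time: 13.4
tcp_pos: [0.4226, 0.3074, 0.0787]
tcp_rot: [-1.855, -2.527, 0.009]
contact_force: [0.2, 0.6, -1.9]
grip_width: 0.2
```

```bash
python3 d.py 0.4266 .3092 0.02 0.3; python3 - <<'E'
from workcell import robot
import cv2
a=robot.snapshot("side"); 
cv2.imwrite("pics/s7.png",cv2.resize(a[110:260,130:330],None,fx=4,fy=4,interpolation=cv2.INTER_CUBIC))
E
```

```text
t 13.4 tcp [0.4226 0.3074 0.0787] F [ 0.2  0.6 -1.9] grip 0.2 q [ 0.58  0.13  2.07  0.    0.95 -1.3 ]
tool axes (cols)
 [[-0.3    0.954 -0.009]
 [ 0.954  0.3   -0.001]
 [ 0.002 -0.008 -1.   ]]
shift now-frame [0.02 0.24 2.93] final-frame [0.03 0.22 2.93] turn [-0.07 -0.01  0.04]
shift now-frame [0.02 0.24 2.93] final-frame [-0.03 -0.22  2.93] turn [ 2.000e-02 -1.100e-01 -2.614e+01]
```

View pics/s7.png

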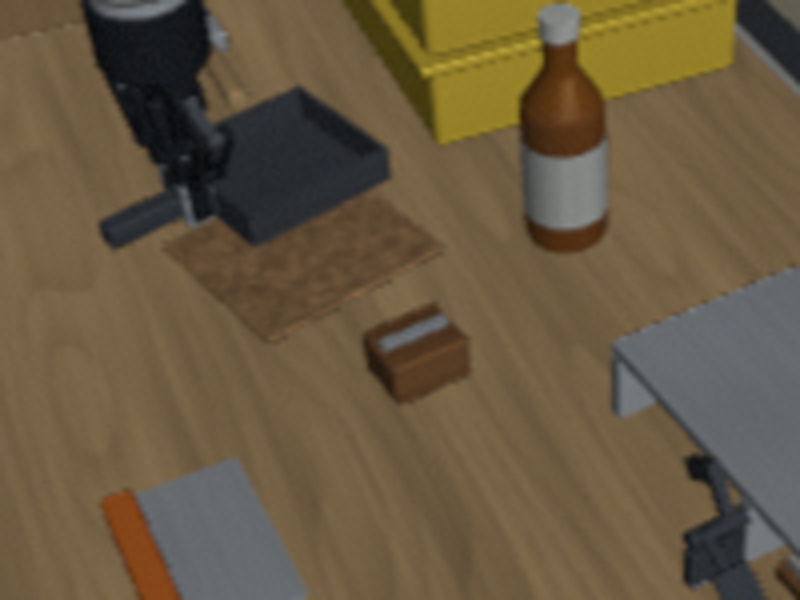

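The tray hangs level above the mat. I'll lower it.

Emit:
move_arm:
  moves: [-1,0,0.2,0.8,0,0,0,-1,0,0,0.8,0,0,0,-1,0,0,0.8,0,0,0,-1,0,0,0.5,0,0,0,-1,0,0,0.2,0,0,0,-1,0,0,0.1,0,0,0]

```text
time: 14.2
tcp_pos: [0.4243, 0.3086, 0.0124]
tcp_rot: [-1.854, -2.524, 0.018]
contact_force: [-8.8, -4.5, 19.1]
grip_width: 0.198
```

Emit:
move_arm:
  moves: [0,0,0,-0.1,0,0,0,0.2,0,0,0,0,0,0,0.2,0,0,-0.1,0,0,0,0.2,0,0,-0.8,0,0,0,0.2,0,0,-1,0,0,0,0.2,0,0,-1,0,0,0,0.2,0,0,-1,0,0,0,0.2,-1,0,-0.8,0,0,0]

```text
time: 15.2
tcp_pos: [0.4331, 0.2901, 0.1147]
tcp_rot: [-1.854, -2.526, 0.013]
contact_force: [0.6, -0.6, 0.8]
grip_width: 0.599
```

Emit:
move_arm:
  moves: [0.2,-1,0,0,0,0,0.3,0.2,-1,0,0,0,0,0.3,0.2,-1,0,0,0,0,0.3,0.2,-1,0,0,0,0,0.3,0.2,-1,0,0,0,0,0.3,0.2,-1,0,0,0,0,0.3,0.2,-1,0,0,0,0,0.3,0.2,-1,0,0,0,0,0.3]

```text
time: 16.2
tcp_pos: [0.4589, 0.1166, 0.1119]
tcp_rot: [-2.226, -2.206, 0.024]
contact_force: [0.5, -0.0, -0.8]
grip_width: 0.599
```

```bash
python3 d.py 0.43 -0.3367 0.09 -0.027; python3 - <<'E'
from workcell import robot
import cv2
a=robot.snapshot("side"); b=robot.snapshot("top");cv2.imwrite("pics/t8f.png",b)
cv2.imwrite("pics/s8.png",cv2.resize(a[110:260,130:330],None,fx=4,fy=4,interpolation=cv2.INTER_CUBIC))
cv2.imwrite("pics/t8.png",cv2.resize(b[205:305,90:230],None,fx=5,fy=5,interpolation=cv2.INTER_CUBIC))
E
```

```text
t 16.2 tcp [0.4589 0.1166 0.1119] F [ 0.5 -0.  -0.8] grip 0.599 q [ 0.2   0.    2.13 -0.    1.02 -1.36]
tool axes (cols)
 [[ 0.009  1.    -0.016]
 [ 1.    -0.009 -0.005]
 [-0.005 -0.016 -1.   ]]
shift now-frame [-22.67  -1.21   1.24] final-frame [-22.7   -0.83   1.1 ] turn [-0.14  0.05  0.15]
shift now-frame [-22.67  -1.21   1.24] final-frame [22.7   0.83  1.1 ] turn [ -0.07  -0.21 -26.03]
```

View pics/s8.png

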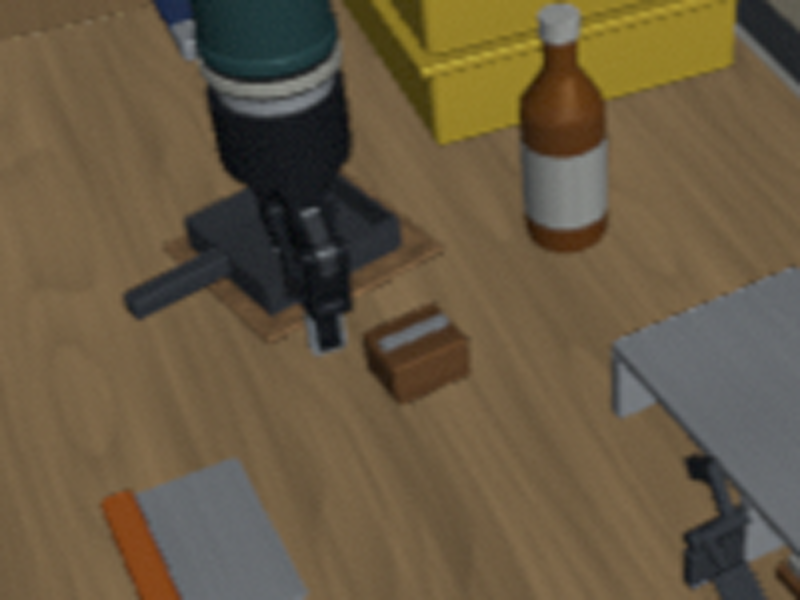

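View pics/t8.png

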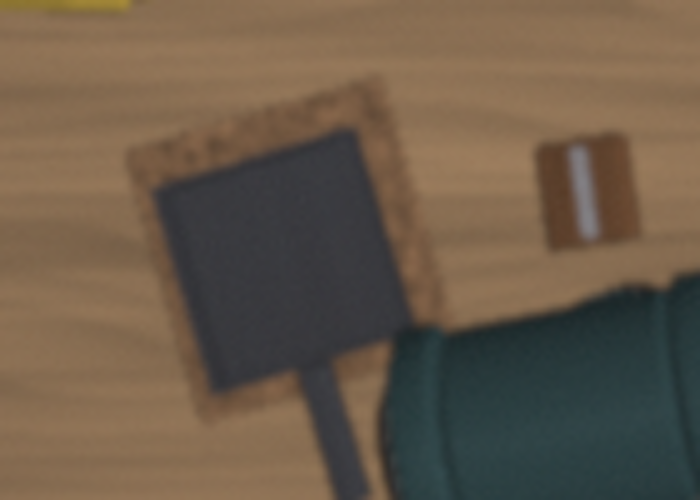

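The empty tray lies on the mat about 9 mm off centre (tray about (284,260), mat about (287,244) in the zoom). Now I'll fetch the loaded tray.

Emit:
move_arm:
  moves: [0.2,-1,-0.05,0,-0.14,0,0.15,0.2,-1,-0.05,0,0,0,0,0.2,-1,-0.05,0,0,0,0,0.2,-1,-0.05,0,0,0,0,0.2,-1,-0.05,0,0,0,0,0.2,-1,-0.05,0,0,0,0,0.2,-1,-0.05,0,0,0,0,0.2,-1,-0.05,0,0,0,0]

```text
time: 17.3
tcp_pos: [0.4414, -0.0502, 0.1086]
tcp_rot: [-2.259, -2.182, 0.012]
contact_force: [-0.0, 0.2, -0.7]
grip_width: 0.603
```

Emit:
move_arm:
  moves: [0.2,-1,-0.05,0,0,0,0,0.2,-1,-0.05,0,0,0,0,0.2,-1,-0.05,0,0,0,0,0.2,-1,-0.05,0,0,0,0,0.2,-1,-0.05,0,0,0,0,0.2,-1,-0.05,0,0,0,0,0.2,-1,-0.05,0,0,0,0,0.2,-1,-0.05,0,0,0,0]

```text
time: 18.3
tcp_pos: [0.422, -0.2153, 0.1051]
tcp_rot: [-2.261, -2.169, 0.013]
contact_force: [0.1, 0.1, -0.4]
grip_width: 0.598
```

```bash
python3 d.py 0.4266 -0.3361 0.09 -0.027
```

```text
t 18.3 tcp [ 0.422  -0.2153  0.1051] F [ 0.1  0.1 -0.4] grip 0.598 q [-0.52  0.01  2.14 -0.01  1.   -2.05]
tool axes (cols)
 [[ 0.041  0.999 -0.012]
 [ 0.999 -0.041  0.   ]
 [-0.    -0.012 -1.   ]]
shift now-frame [-6.03  0.49  0.75] final-frame [-6.03  0.39  0.75] turn [-0.1   0.   -0.12]
shift now-frame [-6.03  0.49  0.75] final-frame [ 6.03 -0.39  0.75] turn [ 0.    0.16 26.06]
```

Emit:
move_arm:
  moves: [0.2,-1,0.1,0.1,-0.1,0,-0.12,0.2,-1,0.1,0.2,0,0,0,0.2,-1,0.1,0.2,0,0,0,0.2,-1,0.1,0.2,0,0,0,0.2,-1,0.1,0,0,0,0,0.2,-0.7,0,0,0,0,0,0.2,0,0,0,0,0,0]

```text
time: 19.18
tcp_pos: [0.4274, -0.3371, 0.0884]
tcp_rot: [-2.254, -2.185, -0.0]
contact_force: [0.8, -0.1, 0.4]
grip_width: 0.6
```

```bash
python3 d.py 0.4266 -0.3361 0.007 -0.027; python3 - <<'E'
from workcell import robot
import cv2
a=robot.snapshot("side")
cv2.imwrite("pics/s9.png",cv2.resize(a[270:420,200:400],None,fx=4,fy=4,interpolation=cv2.INTER_CUBIC))
E
```

```text
t 19.18 tcp [ 0.4274 -0.3371  0.0884] F [ 0.8 -0.1  0.4] grip 0.6 q [-0.71  0.15  2.02  0.    0.97 -2.25]
tool axes (cols)
 [[ 0.031  1.    -0.002]
 [ 1.    -0.031  0.002]
 [ 0.002 -0.002 -1.   ]]
shift now-frame [ 0.04 -0.03  4.07] final-frame [ 0.05 -0.04  4.07] turn [-0.01 -0.01 -0.03]
shift now-frame [ 0.04 -0.03  4.07] final-frame [-0.05  0.04  4.07] turn [-2.000e-02  2.000e-02  2.615e+01]
```

View pics/s9.png

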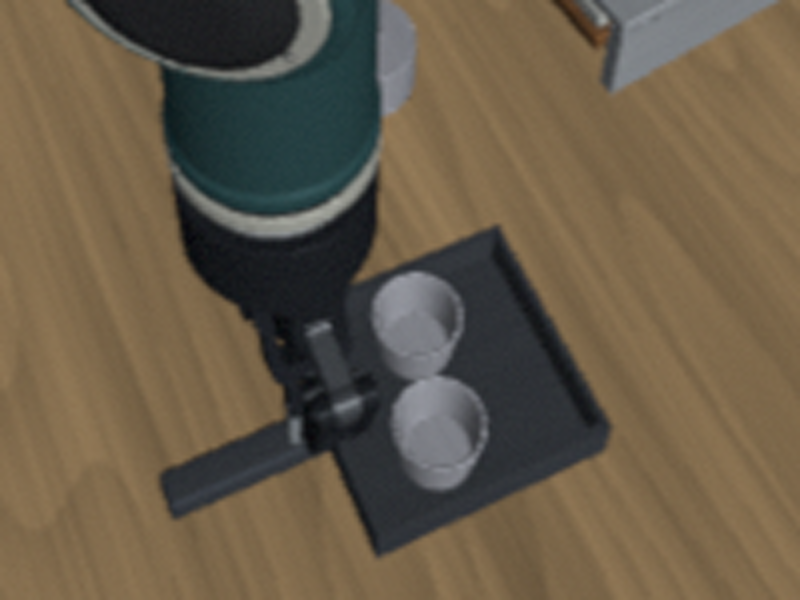

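Emit:
move_arm:
  moves: [0.2,0,0,1,0,0,0,0.2,0,0,1,0,0,0,0.2,0,0,1,0,0,0,0.2,0,0,0.8,0,0,0,0.2,0,0,0.2,0,0,0,-1,0,0,0,0,0,0,-1,0,0,0,0,0,0,-1,0,0,0,0,0,0]

```text
time: 20.23
tcp_pos: [0.4291, -0.3348, 0.0091]
tcp_rot: [2.252, 2.189, 0.002]
contact_force: [-0.1, 0.9, -2.7]
grip_width: 0.198
```

Emit:
move_arm:
  moves: [-1,0,0,0,0,0,0,-1,0,0,-0.3,0,0,0,-1,0,0,-0.3,0,0,0,-1,0,0,0,0,0,0]

```text
time: 20.72
tcp_pos: [0.4278, -0.3337, 0.021]
tcp_rot: [-2.251, -2.188, -0.002]
contact_force: [-0.1, -0.2, -3.8]
grip_width: 0.195
```

```bash
python3 d.py 0.4266 -0.3361 0.007 -0.027; python3 - <<'E'
from workcell import robot
import cv2
a=robot.snapshot("side")
cv2.imwrite("pics/s10.png",cv2.resize(a[270:420,200:400],None,fx=4,fy=4,interpolation=cv2.INTER_CUBIC))
E
```

```text
t 20.73 tcp [ 0.4278 -0.3337  0.021 ] F [-0.1 -0.2 -3.8] grip 0.195 q [-0.71  0.24  2.06  0.    0.84 -2.25]
tool axes (cols)
 [[ 0.028  1.    -0.001]
 [ 1.    -0.028  0.002]
 [ 0.002 -0.001 -1.   ]]
shift now-frame [-0.12 -0.06  0.7 ] final-frame [-0.12 -0.06  0.7 ] turn [-0.01 -0.02 -0.01]
shift now-frame [-0.12 -0.06  0.7 ] final-frame [0.12 0.06 0.7 ] turn [-3.000e-02  1.000e-02  2.617e+01]
```

View pics/s10.png

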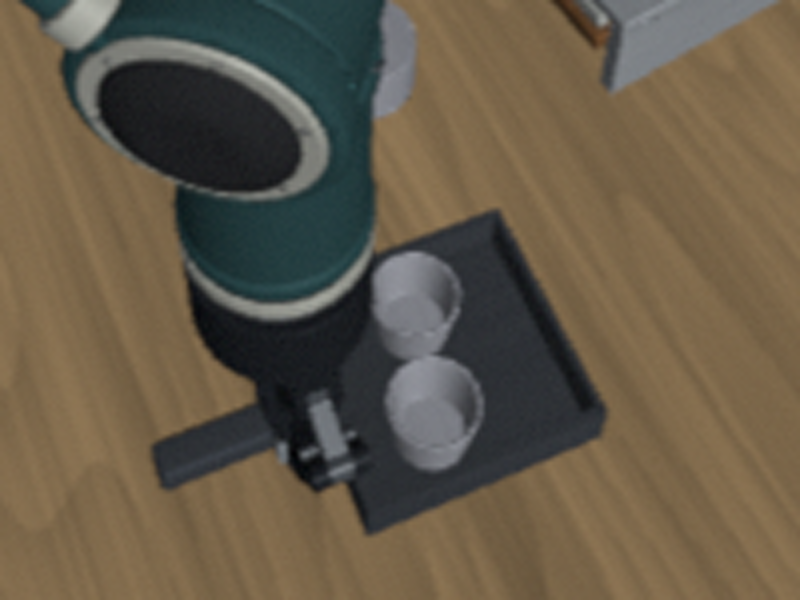

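Emit:
move_arm:
  moves: [-1,0,0,-0.5,0,0,0,-1,0,0,-0.8,0,0,0,-1,0,0,-0.8,0,0,0,-1,0,0,-0.5,0,0,0,-1,0.3,0,-0.1,0,0,-0.05,-1,0.6,0,0,0,0,-0.1]

```text
time: 21.52
tcp_pos: [0.4286, -0.3159, 0.0799]
tcp_rot: [-2.233, -2.21, -0.002]
contact_force: [0.8, -0.1, -4.2]
grip_width: 0.194
```

```bash
python3 d.py 0.4687 -0.0276 0.075 0.102; python3 - <<'E'
from workcell import robot
import cv2
a=robot.snapshot("side")
cv2.imwrite("pics/s11.png",cv2.resize(a[230:380,200:400],None,fx=4,fy=4,interpolation=cv2.INTER_CUBIC))
E
```

```text
t 21.52 tcp [ 0.4286 -0.3159  0.0799] F [ 0.8 -0.1 -4.2] grip 0.194 q [-0.68  0.14  2.05  0.    0.95 -2.24]
tool axes (cols)
 [[ 0.01   1.     0.001]
 [ 1.    -0.01   0.001]
 [ 0.001  0.001 -1.   ]]
shift now-frame [14.44  1.85  0.26] final-frame [14.14  3.46  0.25] turn [ 0.01 -0.01 -0.94]
shift now-frame [14.44  1.85  0.26] final-frame [-14.14  -3.46   0.25] turn [-1.000e-02 -1.000e-02  2.524e+01]
```

View pics/s11.png

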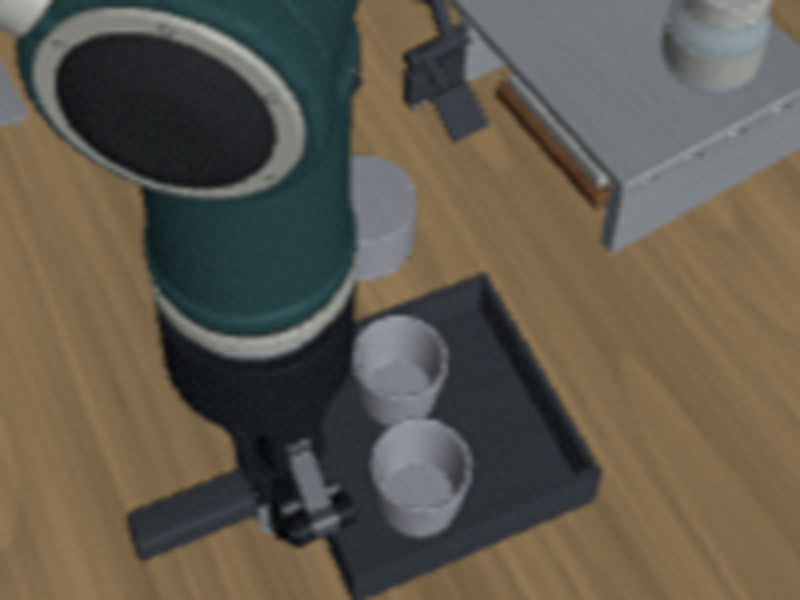

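Emit:
move_arm:
  moves: [-1,0.8,0,0,0,0,-0.1,-1,0.9,0,0,0,0,-0.1,-1,0.9,0.05,0,0,0,-0.1,-1,0.9,0.05,0,0,0,-0.1,-1,0.9,0.05,0,0,0,-0.1,-1,0.9,0.05,0,0,0,-0.1,-1,0.9,0.1,0,0,0,-0.1,-1,0.9,0.1,0,0,0,-0.1]

```text
time: 22.58
tcp_pos: [0.4295, -0.1597, 0.0785]
tcp_rot: [-2.11, -2.319, -0.004]
contact_force: [-0.8, -0.7, -5.4]
grip_width: 0.198
```

```bash
python3 d.py 0.4687 -0.0276 0.075 0.102
```

```text
t 22.57 tcp [ 0.4295 -0.1597  0.0785] F [-0.8 -0.7 -5.4] grip 0.198 q [-0.41  0.01  2.2   0.01  0.94 -2.08]
tool axes (cols)
 [[-0.094  0.996 -0.003]
 [ 0.996  0.094  0.006]
 [ 0.006 -0.002 -1.   ]]
shift now-frame [6.39 2.57 0.21] final-frame [6.37 2.62 0.17] turn [-0.02 -0.05 -0.07]
shift now-frame [6.39 2.57 0.21] final-frame [-6.37 -2.62  0.17] turn [-0.08  0.03 26.11]
```

Emit:
move_arm:
  moves: [-1,0.9,0.1,0,0,0,-0.07,-1,0.9,0.1,0,0,0,0,-1,0.9,0.1,0,0,0,0,-1,0.9,0.1,0,0,0,0,-1,0.8,0.3,0,0,0,0,-1,0.7,0.5,0,0,0,0,-1,0.5,0.6,0,0,0,0,-1,0.1,0.3,0,0,0,0]

```text
time: 23.58
tcp_pos: [0.4593, -0.0319, 0.08]
tcp_rot: [-2.094, -2.335, -0.006]
contact_force: [0.1, -0.3, -4.2]
grip_width: 0.199
```

```bash
python3 d.py 0.4687 -0.0276 0.01 0.102; python3 - <<'E'
from workcell import robot
import cv2
a=robot.snapshot("side");b=robot.snapshot("top")
cv2.imwrite("pics/s12.png",cv2.resize(a[150:300,200:400],None,fx=4,fy=4,interpolation=cv2.INTER_CUBIC))
cv2.imwrite("pics/t12.png",cv2.resize(b[130:270,220:360],None,fx=4.2,fy=4.2,interpolation=cv2.INTER_CUBIC))
E
```

```text
t 23.57 tcp [ 0.4593 -0.0319  0.08  ] F [ 0.1 -0.3 -4.2] grip 0.199 q [-0.13  0.01  2.19  0.01  0.94 -1.81]
tool axes (cols)
 [[-0.108  0.994 -0.001]
 [ 0.994  0.108  0.006]
 [ 0.006 -0.    -1.   ]]
shift now-frame [0.14 0.49 3.5 ] final-frame [0.17 0.49 3.5 ] turn [-0.   -0.05  0.06]
shift now-frame [0.14 0.49 3.5 ] final-frame [-0.17 -0.49  3.5 ] turn [ 8.000e-02 -1.000e-02 -2.612e+01]
```

View pics/s12.png

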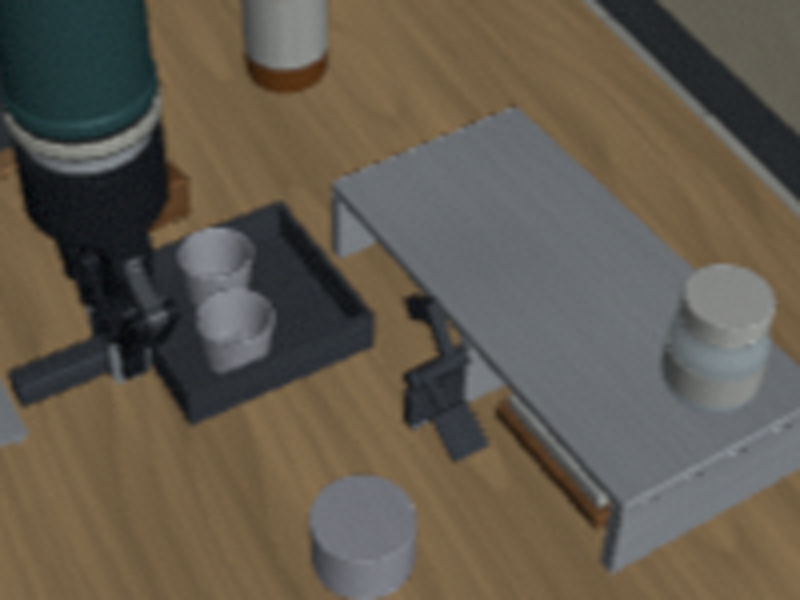

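View pics/t12.png

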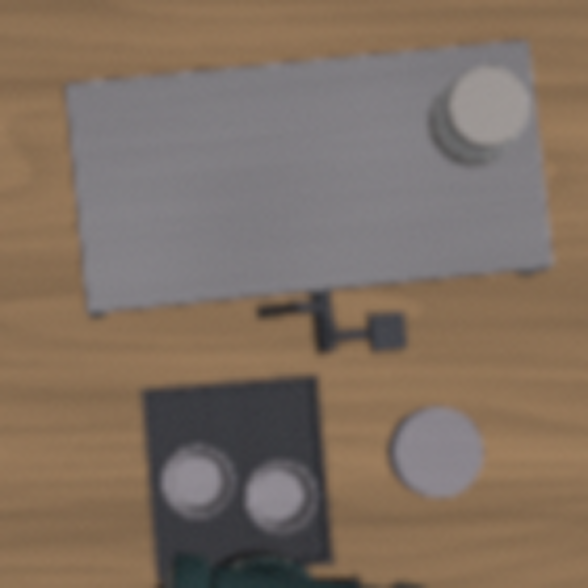

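```bash
python3 - <<'E'
from h import *
ax=np.array([np.cos(.102),np.sin(.102)]);ay=np.array([-ax[1],ax[0]]);o=np.array([0.6546,-.0804])+.0715*ay
def P(x,ry,rz,th):
    c,s=np.cos(th),np.sin(th); y=-75+ry*c-rz*s; z=42+rz*c+ry*s
    return [*(o+x/1000*ax+y/1000*ay),z/1000]
for th in(0,.4,.8,.95):
  print(th)
  for nm,q in(("padc",(-30,-32,31)),("pad L-front",(-43,-17,31)),("pad R-front",(-43,-47,31)),("pad R-back",(-17,-47,31)),("tongue tip L",(-10,40,-28)),("tongue tip R",(-10,26,-28)),("hinge",(-10,0,0))):
    X=P(*q,th); print("  ",nm,"side4x",((proj("side",X)-[200,150])*4).round(0),"top4.2x",((proj("top",X)-[220,130])*4.2).round(0), "top0 5.5x",((proj("top",X)-[225,130])*5.5).round(0))
E
python3 - <<'E'
import cv2
a=cv2.imread("pics/s3f.png"); cv2.imwrite("pics/za.png",cv2.resize(a[200:290,280:360],None,fx=7,fy=6.6,interpolation=cv2.INTER_CUBIC)); 
a=cv2.imread("pics/side0.png"); cv2.imwrite("pics/zb.png",cv2.resize(a[200:290,280:360],None,fx=7,fy=6.6,interpolation=cv2.INTER_CUBIC))
E
```

```text
0
   padc side4x [451. 374.] top4.2x [381. 328.] top0 5.5x [471. 430.]
   pad L-front side4x [418. 366.] top4.2x [360. 351.] top0 5.5x [443. 459.]
   pad R-front side4x [447. 401.] top4.2x [406. 346.] top0 5.5x [504. 453.]
   pad R-back side4x [485. 383.] top4.2x [402. 306.] top0 5.5x [499. 401.]
   tongue tip L side4x [409. 348.] top4.2x [261. 314.] top0 5.5x [314. 411.]
   tongue tip R side4x [421. 363.] top4.2x [282. 312.] top0 5.5x [341. 408.]
   hinge side4x [446. 360.] top4.2x [324. 305.] top0 5.5x [396. 400.]
0.4
   padc side4x [459. 402.] top4.2x [392. 328.] top0 5.5x [486. 430.]
   pad L-front side4x [427. 389.] top4.2x [374. 350.] top0 5.5x [463. 458.]
   pad R-front side4x [454. 434.] top4.2x [414. 346.] top0 5.5x [515. 453.]
   pad R-back side4x [491. 415.] top4.2x [410. 307.] top0 5.5x [510. 402.]
   tongue tip L side4x [403. 322.] top4.2x [251. 313.] top0 5.5x [301. 410.]
   tongue tip R side4x [414. 341.] top4.2x [270. 312.] top0 5.5x [326. 408.]
   hinge side4x [446. 360.] top4.2x [324. 305.] top0 5.5x [396. 400.]
0.8
   padc side4x [461. 425.] top4.2x [393. 329.] top
[... 294 characters left out ...]
 311.] top0 5.5x [303. 408.]
   tongue tip R side4x [411. 321.] top4.2x [266. 311.] top0 5.5x [321. 407.]
   hinge side4x [446. 360.] top4.2x [324. 305.] top0 5.5x [396. 400.]
0.95
   padc side4x [459. 431.] top4.2x [391. 330.] top0 5.5x [485. 432.]
   pad L-front side4x [433. 417.] top4.2x [382. 350.] top0 5.5x [473. 458.]
   pad R-front side4x [448. 463.] top4.2x [404. 348.] top0 5.5x [501. 456.]
   pad R-back side4x [485. 445.] top4.2x [400. 310.] top0 5.5x [496. 406.]
   tongue tip L side4x [405. 294.] top4.2x [256. 311.] top0 5.5x [307. 407.]
   tongue tip R side4x [412. 315.] top4.2x [267. 310.] top0 5.5x [322. 406.]
   hinge side4x [446. 360.] top4.2x [324. 305.] top0 5.5x [396. 400.]
```

View pics/za.png

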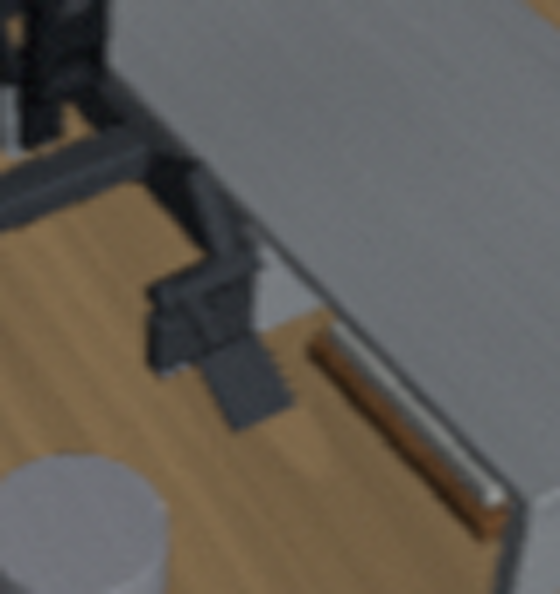

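View pics/zb.png

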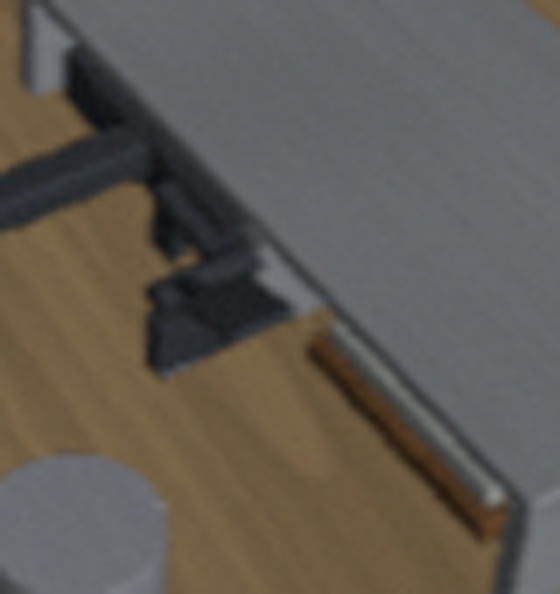

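The tongue tip at about (410,300) and the pad's lower edge at (462,460) match 0.8–0.95, so the catch is open. The tray is in line with the bay and both moulds are upright. I'll lower it in front of the bay.

Emit:
move_arm:
  moves: [-1,0.1,0.2,0.5,0,0,0.06,-1,0,0,0.8,0,0,0,-1,0,0,0.8,0,0,0,-1,0,0,0.6,0,0,0,-1,0,0,0.4,0,0,0,-1,0,0,0.25,0,0,0,-1,0,0,0.1,0,0,0]

```text
time: 24.55
tcp_pos: [0.4612, -0.0309, 0.0086]
tcp_rot: [-2.103, -2.32, 0.001]
contact_force: [-12.1, 2.2, 26.5]
grip_width: 0.201
```

```bash
python3 d.py 0.4687 -0.0276 0.009 0.102
```

```text
t 24.55 tcp [ 0.4612 -0.0309  0.0086] F [-12.1   2.2  26.5] grip 0.201 q [-0.12  0.13  2.23  0.01  0.79 -1.8 ]
tool axes (cols)
 [[-0.098  0.995 -0.008]
 [ 0.995  0.098  0.006]
 [ 0.007 -0.007 -1.   ]]
shift now-frame [ 0.13  0.39 -0.02] final-frame [ 0.13  0.39 -0.02] turn [-0.06 -0.06 -0.04]
shift now-frame [ 0.13  0.39 -0.02] final-frame [-0.13 -0.39 -0.02] turn [-0.09  0.09 26.14]
```

Emit:
move_arm:
  moves: [0,0,0,-0.1,0,0,0,0,0,0,0,-0.06,-0.06,0,0,0,-0.8,0,0,0,0,0,0,-0.9,0,0,0,0,0,0,-0.6,0,0,0,0,0,0,0,0,0,0,0,-1,0,0,0,0,0,0,-1,0,0,0,0,0,0]

```text
time: 25.55
tcp_pos: [0.4146, -0.0363, 0.0126]
tcp_rot: [2.107, 2.322, 0.006]
contact_force: [-1.3, -0.8, 2.3]
grip_width: 0.195
```

Emit:
move_arm:
  moves: [-1,0,0,0,0,0,0,-1,0,0,0,0,0,0]

```text
time: 25.8
tcp_pos: [0.4147, -0.0362, 0.0126]
tcp_rot: [2.108, 2.323, 0.005]
contact_force: [-2.3, -0.1, 4.0]
grip_width: 0.192
```

```bash
python3 d.py 0.4687 -0.0276 0.009 0.102;  python3 - <<'E'
from workcell import robot
import cv2
a=robot.snapshot("side");b=robot.snapshot("top")
cv2.imwrite("pics/s13.png",cv2.resize(a[150:300,200:400],None,fx=4,fy=4,interpolation=cv2.INTER_CUBIC))
cv2.imwrite("pics/t13.png",cv2.resize(b[130:270,220:360],None,fx=4.2,fy=4.2,interpolation=cv2.INTER_CUBIC))
E
```

```text
t 25.8 tcp [ 0.4147 -0.0362  0.0126] F [-2.3 -0.1  4. ] grip 0.192 q [-0.15  0.03  2.33 -0.    0.77 -1.81]
tool axes (cols)
 [[-0.097  0.995  0.006]
 [ 0.995  0.097 -0.001]
 [-0.002  0.006 -1.   ]]
shift now-frame [0.17 2.73 0.19] final-frame [0.15 2.73 0.18] turn [ 0.05  0.01 -0.04]
shift now-frame [0.17 2.73 0.19] final-frame [-0.15 -2.73  0.18] turn [ 2.000e-02 -7.000e-02  2.614e+01]
```

View pics/s13.png

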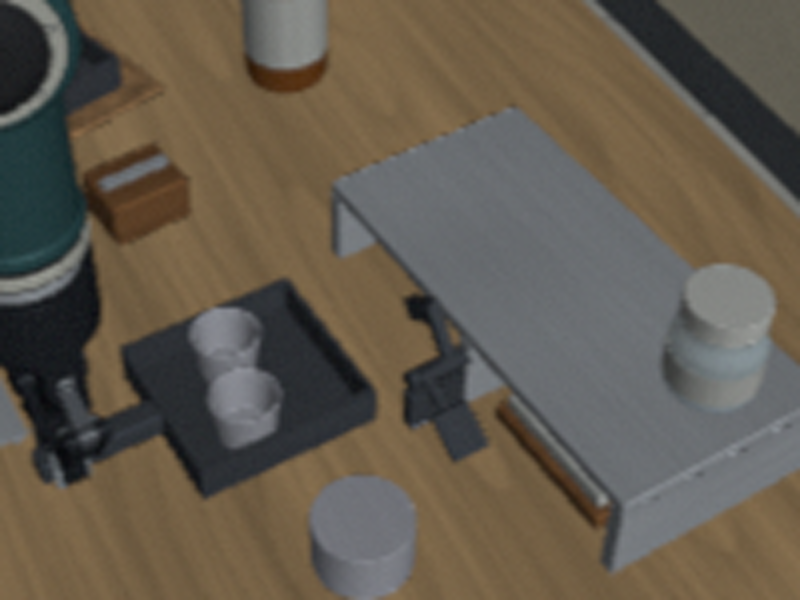

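View pics/t13.png

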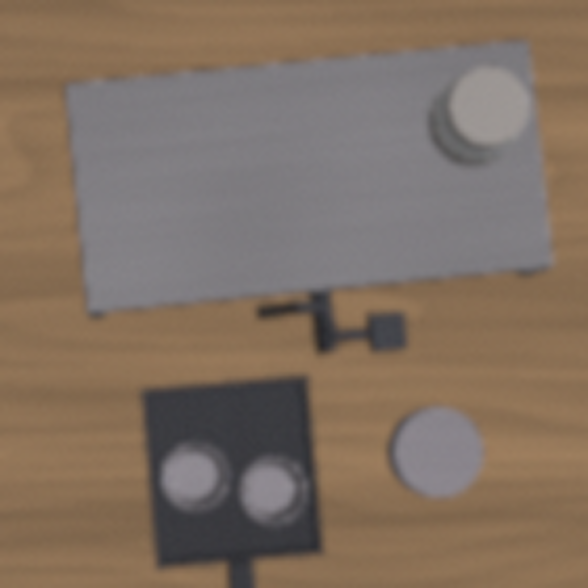

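```bash
python3 - <<'E'
from h import *
ax=np.array([np.cos(.102),np.sin(.102)]);ay=np.array([-ax[1],ax[0]]);o=np.array([0.6546,-.0804])+.0715*ay
T=np.array([ray("top",220+(u+.5)/4.2-.5,130+(v+.5)/4.2-.5,.028)[:2] for u,v in[(145,390),(304,377),(320,551),(160,566)]])
c=T.mean(0); d=c-o; f=T[0]+T[1]-T[2]-T[3]
print(c,"bay",d@ax,d@ay,"yaw",np.arctan2(f[1],f[0]))
g=np.array([.4147,-.0362])-c; print(g@ax,g@ay)
E
```

```text
[ 0.53655195 -0.02436154] bay -0.11172848311993235 -0.0037327633095104278 yaw 0.09117014304509202
-0.12242405218596239 0.0006304256220607281
```

Emit:
move_arm:
  moves: [-1,0,0.3,0,0,0,0,-1,0,0.6,0,0,0,0,-1,0.05,0.8,0,0,0,0,-1,0.05,0.8,0,0,0,0,-1,0.05,0.8,0,0,0,0,-1,0.05,0.8,0,0,0,0,-1,0,0.6,0,0,0,0]

```text
time: 26.78
tcp_pos: [0.4796, -0.0242, 0.0096]
tcp_rot: [-2.076, -2.3, 0.068]
contact_force: [-16.6, -1.5, 20.2]
grip_width: 0.193
```

```bash
python3 d.py 0.5955 -0.0146 0.012 0.102;  python3 - <<'E'
from workcell import robot
import cv2
a=robot.snapshot("side");b=robot.snapshot("top")
cv2.imwrite("pics/s14.png",cv2.resize(a[150:300,200:400],None,fx=4,fy=4,interpolation=cv2.INTER_CUBIC))
cv2.imwrite("pics/t14.png",cv2.resize(b[130:270,220:360],None,fx=4.2,fy=4.2,interpolation=cv2.INTER_CUBIC))
E
```

```text
t 26.77 tcp [ 0.4796 -0.0242  0.0096] F [-16.6  -1.5  20.2] grip 0.193 q [-0.1   0.19  2.16 -0.01  0.85 -1.76]
tool axes (cols)
 [[-0.102  0.993 -0.061]
 [ 0.995  0.102 -0.004]
 [ 0.003 -0.061 -0.998]]
shift now-frame [-0.11  5.8  -0.47] final-frame [-0.11  5.81 -0.12] turn [-0.51 -0.02  0.  ]
shift now-frame [-0.11  5.8  -0.47] final-frame [ 0.11 -5.81 -0.12] turn [  0.03  -0.8  -26.16]
```

View pics/s14.png

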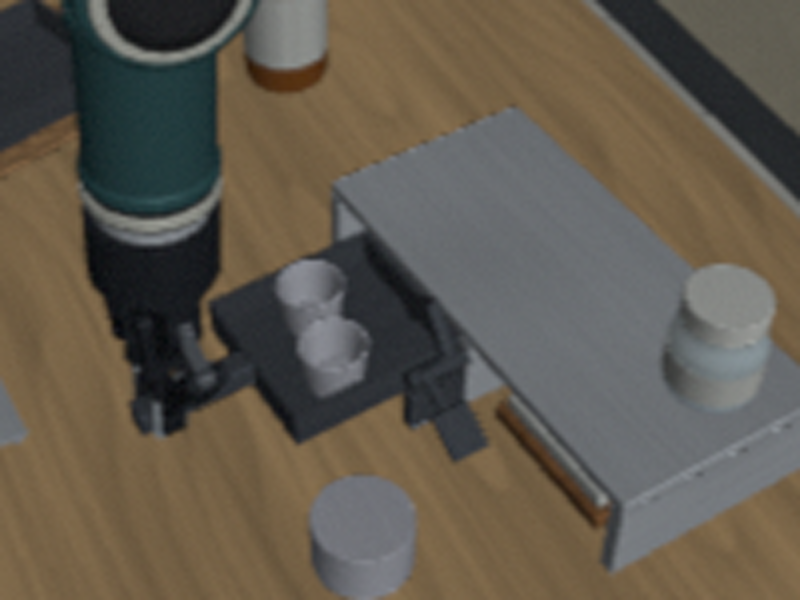

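View pics/t14.png

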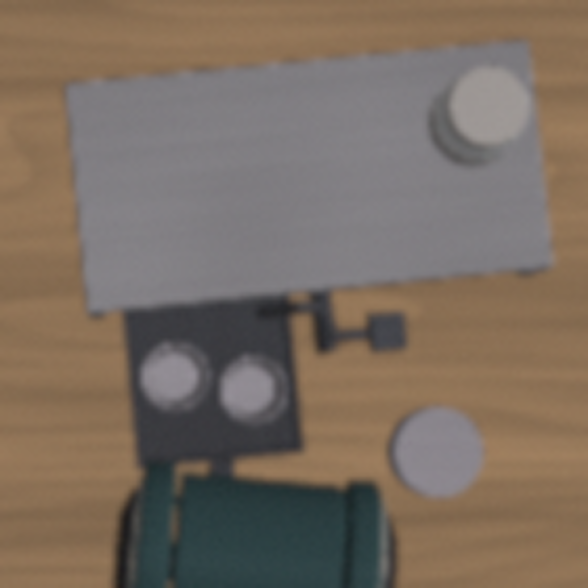

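The tool has tipped slightly and is pressing the handle down (20 N). I'll regrip to clear that, then push on.

Emit:
move_arm:
  moves: [0,0,0,-0.1,0,0,0,0,0,0,0,-0.5,0,0,0,0,0,0,0,0,0]

```text
time: 27.25
tcp_pos: [0.4832, -0.024, 0.0119]
tcp_rot: [2.102, 2.331, 0.009]
contact_force: [-0.0, 0.2, 0.1]
grip_width: 0.5
```

```bash
python3 d.py 0.5955 -0.0146 0.011 0.102
```

```text
t 27.25 tcp [ 0.4832 -0.024   0.0119] F [-0.   0.2  0.1] grip 0.5 q [-0.1   0.15  2.19  0.    0.79 -1.78]
tool axes (cols)
 [[-0.103  0.995  0.006]
 [ 0.995  0.103  0.003]
 [ 0.002  0.006 -1.   ]]
shift now-frame [-0.11  5.63  0.08] final-frame [-0.1   5.63  0.05] turn [ 0.05 -0.02  0.01]
shift now-frame [-0.11  5.63  0.08] final-frame [ 0.1  -5.63  0.05] turn [ 2.000e-02  8.000e-02 -2.617e+01]
```

Emit:
move_arm:
  moves: [-1,0,0,0,0,0,0,-1,0,0,0,0,0,0,-1,0,0,0,0,0,0,-1,0,0,0,0,0,0]

```text
time: 27.75
tcp_pos: [0.484, -0.024, 0.0123]
tcp_rot: [2.102, 2.332, 0.007]
contact_force: [-2.5, -0.3, 2.4]
grip_width: 0.196
```

```bash
python3 d.py 0.5955 -0.0146 0.011 0.102; python3 - <<'E'
from h import *
ax=np.array([np.cos(.102),np.sin(.102)]);ay=np.array([-ax[1],ax[0]]);o=np.array([0.6546,-.0804])+.0715*ay
T=np.array([ray("top",220+(u+.5)/4.2-.5,130+(v+.5)/4.2-.5,.028)[:2] for u,v in[(301,450),(138,465)]])
print([((p-o)@ax,(p-o)@ay) for p in T])
E
```

```text
t 27.75 tcp [ 0.484  -0.024   0.0123] F [-2.5 -0.3  2.4] grip 0.196 q [-0.1   0.16  2.19  0.    0.79 -1.78]
tool axes (cols)
 [[-0.103  0.995  0.004]
 [ 0.995  0.103  0.002]
 [ 0.002  0.004 -1.   ]]
shift now-frame [-0.11  5.59  0.09] final-frame [-0.1   5.59  0.07] turn [ 0.03 -0.02  0.01]
shift now-frame [-0.11  5.59  0.09] final-frame [ 0.1  -5.59  0.07] turn [ 2.000e-02  5.000e-02 -2.617e+01]
[(np.float64(-0.10252924847396531), np.float64(-0.05055186421841732)), (np.float64(-0.10165775836414052), np.float64(0.058161887641781256))]
```

Emit:
move_arm:
  moves: [-1,0,0.3,-0.02,0,0,0,-1,0,0.6,-0.02,0,0,0,-1,0,0.7,-0.02,0,0,0,-1,0,0.7,-0.02,0,0,0]

```text
time: 28.25
tcp_pos: [0.5209, -0.0195, 0.0124]
tcp_rot: [-2.094, -2.324, 0.015]
contact_force: [-4.7, 0.1, 5.1]
grip_width: 0.193
```

```bash
python3 d.py 0.5955 -0.0146 0.012 0.102
```

```text
t 28.25 tcp [ 0.5209 -0.0195  0.0124] F [-4.7  0.1  5.1] grip 0.193 q [-0.09  0.23  2.1   0.    0.83 -1.76]
tool axes (cols)
 [[-0.104  0.994 -0.016]
 [ 0.995  0.104  0.002]
 [ 0.003 -0.016 -1.   ]]
shift now-frame [-0.14  3.73 -0.04] final-frame [-0.13  3.73  0.02] turn [-0.13 -0.03  0.02]
shift now-frame [-0.14  3.73 -0.04] final-frame [ 0.13 -3.73  0.02] turn [  0.04  -0.2  -26.16]
```

Emit:
move_arm:
  moves: [-1,0,0.7,-0.02,-0.05,0,0,-1,0,0.7,-0.02,-0.05,0,0,-1,0,0.7,-0.02,-0.05,0,0,-1,0,0.7,-0.02,0,0,0]

```text
time: 28.75
tcp_pos: [0.5709, -0.014, 0.0124]
tcp_rot: [-2.094, -2.326, 0.011]
contact_force: [-6.2, -0.9, 4.5]
grip_width: 0.192
```

```bash
python3 d.py 0.5955 -0.0146 0.012 0.102;  python3 - <<'E'
from workcell import robot
import cv2
a=robot.snapshot("side");b=robot.snapshot("top")
cv2.imwrite("pics/s15.png",cv2.resize(a[150:300,200:400],None,fx=4,fy=4,interpolation=cv2.INTER_CUBIC))
cv2.imwrite("pics/t15.png",cv2.resize(b[130:270,220:360],None,fx=4.2,fy=4.2,interpolation=cv2.INTER_CUBIC))
E
```

```text
t 28.75 tcp [ 0.5709 -0.014   0.0124] F [-6.2 -0.9  4.5] grip 0.192 q [-0.07  0.31  2.    0.    0.85 -1.75]
tool axes (cols)
 [[-0.105  0.994 -0.014]
 [ 0.994  0.105  0.003]
 [ 0.004 -0.013 -1.   ]]
shift now-frame [-0.16  1.22  0.  ] final-frame [-0.15  1.22  0.02] turn [-0.11 -0.04  0.02]
shift now-frame [-0.16  1.22  0.  ] final-frame [ 0.15 -1.22  0.02] turn [  0.06  -0.17 -26.16]
```

View pics/s15.png

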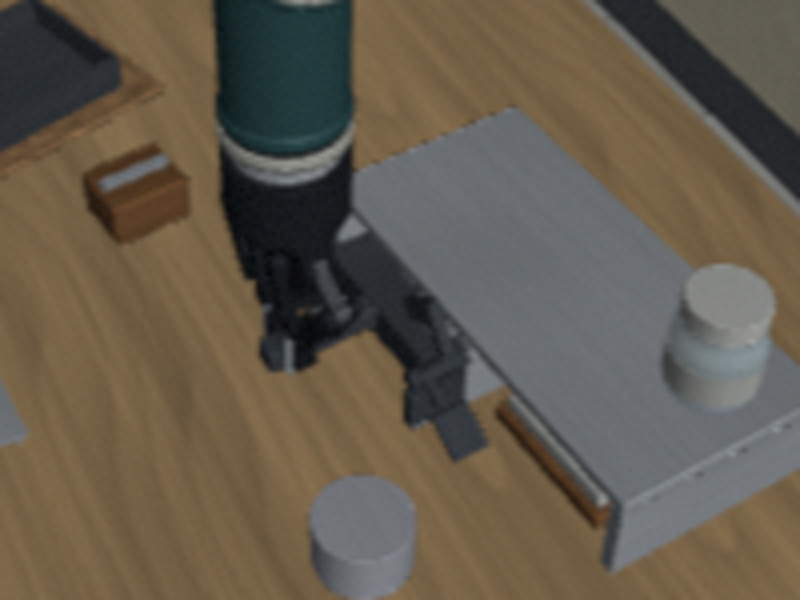

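View pics/t15.png

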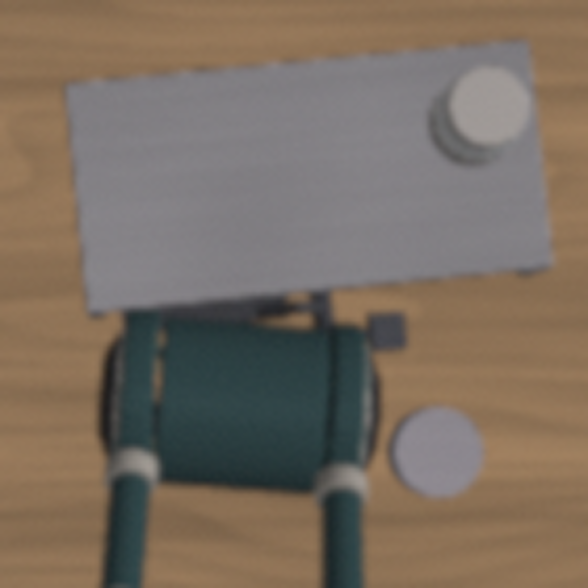

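Emit:
move_arm:
  moves: [-1,0,0.6,-0.02,-0.03,0,0,-1,0,0.4,-0.02,-0.03,0,0,-1,0,0.2,0,0,0,0,-1,0,0.1,0,0,0,0]

```text
time: 29.35
tcp_pos: [0.594, -0.0115, 0.0124]
tcp_rot: [-2.093, -2.326, 0.011]
contact_force: [-6.6, -1.1, 6.6]
grip_width: 0.193
```

```bash
python3 d.py 0.5955 -0.0146 0.012 0.102
```

```text
t 29.35 tcp [ 0.594  -0.0115  0.0124] F [-6.6 -1.1  6.6] grip 0.193 q [-0.06  0.34  1.94  0.    0.87 -1.74]
tool axes (cols)
 [[-0.105  0.994 -0.014]
 [ 0.994  0.105  0.003]
 [ 0.005 -0.014 -1.   ]]
shift now-frame [-0.16  0.06  0.02] final-frame [-0.16  0.06  0.02] turn [-0.11 -0.04  0.03]
shift now-frame [-0.16  0.06  0.02] final-frame [ 0.16 -0.06  0.02] turn [  0.06  -0.18 -26.15]
```

Emit:
move_arm:
  moves: [0,0,0,0,0,0,0,0,0,0,0,0,0,0,0,0,-0.5,0,0,0,0,0,0,-1,0,0,0,0,0,0,-0.8,-0.5,0,0,0,0,0,-0.5,-1,0,0,0,0,0,-1,-1,0,0,0,0,0,-1,-1,0,0,0]

```text
time: 30.35
tcp_pos: [0.4943, -0.0217, 0.0823]
tcp_rot: [-2.091, -2.325, 0.012]
contact_force: [0.7, -0.1, -0.4]
grip_width: 0.502
```

Emit:
move_arm:
  moves: [0,0,-1,-1,0,0,0,0,0,-1,-1,0,0,0,0,0,0,-1,0,0,0,0,0,0,-1,0,0,0,0,0,0,-0.5,0,0,0]

```text
time: 30.98
tcp_pos: [0.45, -0.0264, 0.1751]
tcp_rot: [-2.092, -2.325, 0.011]
contact_force: [0.2, 0.1, 0.1]
grip_width: 0.5
```

```bash
python3 - <<'E'
from workcell import robot
import cv2
a=robot.snapshot("side");b=robot.snapshot("top")
cv2.imwrite("pics/s16f.png",a)
cv2.imwrite("pics/s16.png",cv2.resize(a[170:290,250:400],None,fx=5,fy=5,interpolation=cv2.INTER_CUBIC))
cv2.imwrite("pics/t16.png",cv2.resize(b[130:235,225:360],None,fx=5.5,fy=5.5,interpolation=cv2.INTER_CUBIC))
cv2.imwrite("pics/t16m.png",cv2.resize(b[205:325,90:230],None,fx=5,fy=5,interpolation=cv2.INTER_CUBIC))
E
```

```text
(no output)
```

View pics/s16.png

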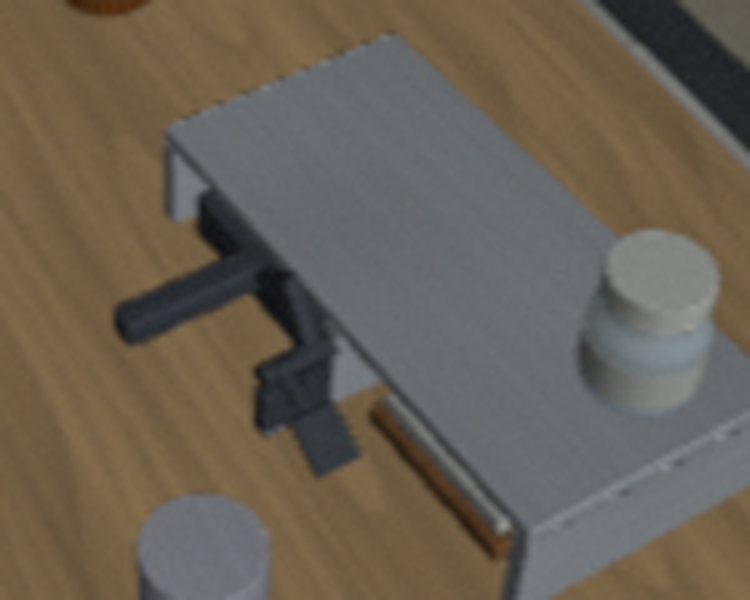

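View pics/t16.png

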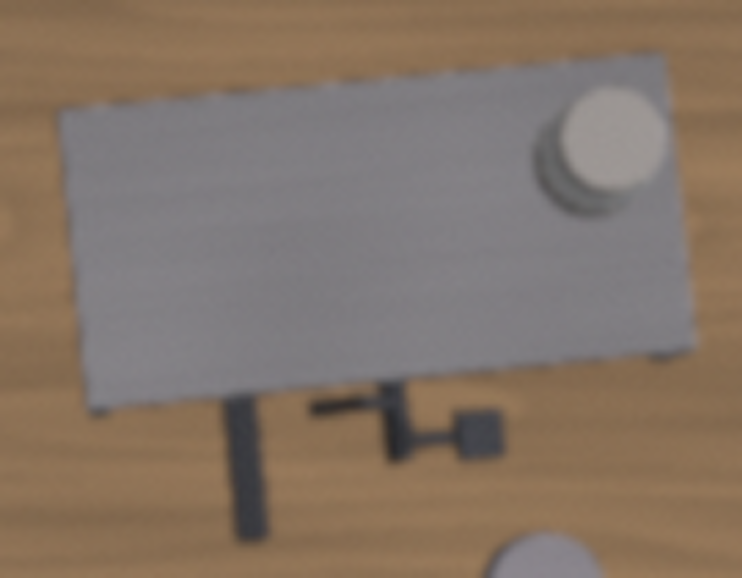

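View pics/t16m.png

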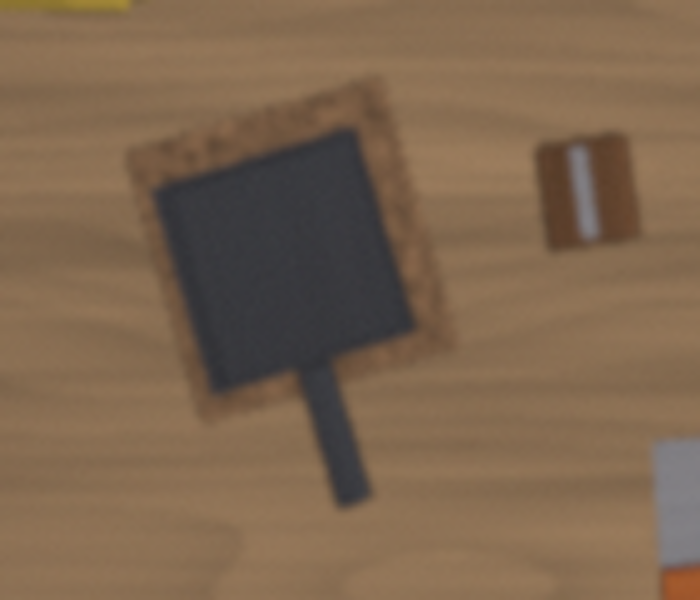

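View pics/s16f.png

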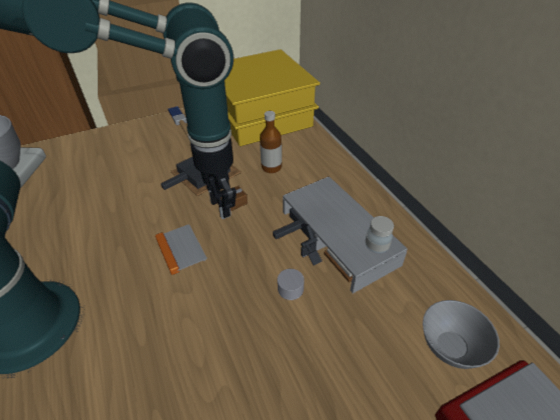

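```bash
python3 - <<'E'
from h import *
ax=np.array([np.cos(.102),np.sin(.102)]);ay=np.array([-ax[1],ax[0]]);o=np.array([0.6546,-.0804])+.0715*ay
e,f=[ray("top",225+(u+.5)/5.5-.5,130+(v+.5)/5.5-.5,.03)[:2] for u,v in[(252,540),(240,400)]]
d=e-o;print("handle end bay",d@ax,d@ay,"yaw",np.arctan2(*(f-e)[::-1]))
P=np.array([ray("top",90+(u+.5)/5-.5,205+(v+.5)/5-.5,.034)[:2] for u,v in[(158,188),(355,130),(412,330),(215,390)]]).mean(0);print("pan-mat",P-[.4997,.3318])
from workcell import robot
print(robot.observe()["time"],robot.hand_in())
E
```

```text
handle end bay -0.07181664346093274 0.00506393910371036 yaw 0.08861005376427986
pan-mat [-0.00415973 -0.00337041]
the job is handed in; nothing more can be done
31.075 None
```

I did the whole job and handed it in at 31 s; no verdict was reported.

**What I did:**
- Pressed the catch pad down to its stop.
- Drew the empty tray out and set it on the cork mat.
- Carried the loaded tray over the tin to the bay mouth, then slid it in along the bench by its handle.

**Last checks:**
- **Empty tray:** it lies flat, about 5 mm from the mat's centre.
- **Loaded tray:** its handle end is about 72 mm before the shelf edge. That puts the body's centre at about x = 0.068 m, with the front wall about 8 mm inside, and the handle is within 5 mm of the bay's middle line.
- **Catch:** its tongue still looks raised. I could only judge the angle from pictures, where it matched 0.8–0.95 rad, and from the 16 N force at the stop.
- **Bystanders:** none looked moved. The gripper is open and well clear of everything.

**Not confirmed or off:**
- **Moulds:** they were upright as the tray started under the shelf, but the board hid them after that.
- **Push force:** midway through sliding the tray in, the tool tipped and pressed the handle down with about 20 N. I regripped and finished with about 7 N. I have no direct reading of contact with the shelf board.

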